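# Dip the batter cartridges, log the lowest and set out lowest and fullest

### The arm

A 6-joint arm with a two-finger parallel gripper is mounted at the origin on the work surface. World frame = base frame: x ahead of the robot, y to its left, z up, the work surface at z = 0. Lengths are in m, angles in rad, forces in N, time in s.
With the tool pointing down it reaches from about 0.275 to 0.725 m from the base axis. Payload 15.9 kg.
Tool frame: the origin (TCP) lies at the very end of the fingers, on their centre line; the grasp point (between the pads) lies 19 mm behind it; z points along the fingers, y is the line along which they close (so a half turn about z gives the same grasp; the last joint's range is limited). The gripper opens to 85 mm and grips with 20 to 120 N. Pads are 22 mm wide; open, the fingers measure 114 mm over their backs; the gripper's body (76 mm by 85 mm) begins 54 mm behind the grasp point. The pads swing forward as they close: fully open they stand 13 mm farther back than shut.
Start: joints at [1.324, 0.213, -0.034, 1.323, 0, 1.571], TCP at [0.122, 0.485, 0.231] pointing down, gripper open.
Joint ranges: [-2.98, 2.98], [-0.74, 1.72], [-1.14, 1.35], [-2.1, 2.04], [-1.57, 1.44], [-3.14, 3.14]. Speed limits (rad/s): [1.89, 1.89, 2.39, 2.57, 3.14, 3.14].

### API

Orientations are given as a 3x3 rotation matrix whose columns are the frame's x, y, z axes.
In Python, from workcell import robot gives the robot as it stands.
- The arm moves only by the shell command python3 -m jog 'ROWS' [OPENING] [FORCE]. ROWS is JSON, a list of rows, each an object of numbers: "tx", "ty", "tz": the shift along the world's x, y, z in mm; "wx", "wy", "wz": the turn, a rotation vector about the world's x, y, z in degrees. A call has 1 to 20 rows; each row is the pose to reach, as a shift and turn from the pose commanded when the call began; what a row does not reach only later rows make up. A row lasts 1/12 s, in which the tool goes at most 41.7 mm and 7.16 degrees, less where a joint would pass 70% of its speed; a pose out of reach is approached as far as the arm can. A call with a gripper value outside its range is refused whole. OPENING is the closure in counts, from 0 (fully open) to 255 (shut), set as the call begins (- or left out, the last holds). The fingers move at their own pace and stop on an object; FORCE is the grip in N (left out, the last holds). Time passes only in rows, so rows that repeat a pose let the fingers close. It gives the time, the measured TCP pose, the force, the opening and the grip force at its end, in the units of the state.
- robot.read_state(): the state, without advancing time (a new reading comes with each control period).
- robot.capture(name): name is "scene" or "top"; returns a dict with "frame" (400x640x3 uint8, red, green, blue), "K" (3x3 intrinsics, pixels), "origin" and "orientation" of the camera in the world. Camera axes: x right, y down, z forward; pixel columns grow to the right and rows downward; lengths in m; the calibration is good to about 2 mm. A picture is of the moment at which its call begins. There is no depth.
- robot.close_job(): hands the job in; it is judged then, once.
The state is a dict: "time_s": time; "joint_pos": joint angles; "joint_vel": joint speeds; "joint_efforts": joint torques, N m; "position": TCP position; "eef_rot": TCP orientation; "force": force on the tool from outside, world axes, zero at the start; "torque": the same for the moment, N m; "opening": finger opening in m; "grasp_force": force on a finger pad.
Only numpy, scipy, OpenCV 4.12 (cv2) and the standard library are available. Lean on these libraries where they do the work, as an engineer would, in place of code of your own. Each camera call takes 0.05 s, during which the arm holds its last target. There are 200 camera calls.

### The job

Check the batter stock: working along the row from the robot's left to its right, slide the dipstick straight down into each cartridge until it bottoms on the follower and read how much bare shaft shows between the cartridge's rim and the handle. Stand the emptiest cartridge (least shaft showing) inside the steel refill tray and the fullest wholly on the cork coaster, leave any others standing in the row, and with a fingertip roll the register's thumbwheel to one click for every 10 mm of shaft that showed at that emptiest one, to the nearest whole click. Finish with the dipstick back fully down in its stand, and leave the squeeze bottles and the spatula alone.

Things in the scene. Friction and masses are not known exactly. Their poses are not given: they have to be found in the camera images.
- cart1: batter cartridge, number 1 from the robot's left (+y); 3 or 4 of the 4 are present, in that order. White upright tube, 42 mm across, 90 mm tall, black foot 64 mm across, 8 mm thick; 0.3 kg; bore 26 mm. A yellow follower disc sits level inside, top 14 to 54 mm above the underside (unreported, differs in each; holds against 50 N). Origin: centre of underside; z: tube axis
- cart2: batter cartridge, number 2 from the robot's left (+y); 3 or 4 of the 4 are present, in that order. White upright tube, 42 mm across, 90 mm tall, black foot 64 mm across, 8 mm thick; 0.3 kg; bore 26 mm. A yellow follower disc sits level inside, top 14 to 54 mm above the underside (unreported, differs in each; holds against 50 N). Origin: centre of underside; z: tube axis
- cart3: batter cartridge, number 3 from the robot's left (+y); 3 or 4 of the 4 are present, in that order. White upright tube, 42 mm across, 90 mm tall, black foot 64 mm across, 8 mm thick; 0.3 kg; bore 26 mm. A yellow follower disc sits level inside, top 14 to 54 mm above the underside (unreported, differs in each; holds against 50 N). Origin: centre of underside; z: tube axis
- cart4: batter cartridge, number 4 from the robot's left (+y); 3 or 4 of the 4 are present, in that order. White upright tube, 42 mm across, 90 mm tall, black foot 64 mm across, 8 mm thick; 0.3 kg; bore 26 mm. A yellow follower disc sits level inside, top 14 to 54 mm above the underside (unreported, differs in each; holds against 50 N). Origin: centre of underside; z: tube axis
- dipstick: depth rod, 160 mm long, 90 g, starting upright in its stand: round steel shaft 10 mm across, 110 mm long, a black ring every 10 mm down from the handle; on top a black square handle, 18 x 18 mm, 50 mm tall (z = 110 to 160 mm). Origin: centre of the foot; z up the shaft, x and y square to the handle's faces. Shaft showing = 110 mm less the foot's depth below the rim
- dip_foot (a point): centre of the dipstick's foot (its lower end)
- stand: the dipstick's stand: fixed aluminium block 70 x 70 mm, 60 mm tall, with one vertical blind hole 14 mm across and 50 mm deep in the middle of its top (mouth chamfered by 3 mm), its floor 10 mm above the table. Origin: centre of the underside
- stand_mouth (a point): centre of the mouth of the stand's hole, 60 mm above the table
- register: the level register: fixed grey box, 96 mm (x) by 120 mm (y), 45 mm tall. A knurled thumbwheel (56 mm across, 18 mm wide, axle along the register's y) stands up out of its top at the +y side; a black scale drum with an orange pointer bar is at the -y side. Its +x faces away from the robot, within 0.3 rad. Origin: centre of the underside
- wheel_top (a point): uppermost point of the thumbwheel's rim, at mid-width, 73 mm above the table (fixed; does not turn with the wheel)
- wheel (a joint): thumbwheel angle in rad: one click is 0.30, so it stands at value / 0.30 clicks (0 to 10, starting at 0 to 1.5). It grows as its top is rolled away from the robot (register's +x), rim radius 28 mm. It turns with about 1 N at the rim and stays by friction (no detents). Roll it by pressing a fingertip lightly on its top and drawing the finger along
- pointer_bar (a point): middle of the orange pointer bar, which lies along the register's y and turns with the wheel, 26 mm from its axle, over a fixed black half-drum with 11 white marks 0.30 rad apart: mark 0 is at the side nearest the robot, mark 5 on top, mark 10 on the far side (0, 5 and 10 are longer)
- tray: the refill tray: fixed square steel tray 108 x 108 mm, 12 mm tall, inside 100 x 100 mm with its floor 4 mm above the table. Origin: centre of the underside
- coaster: the pouring coaster: fixed round cork disc, 92 mm across, 6 mm thick. Origin: centre of the underside
- bottle1: bystander: clear squeeze bottle with black cap and white nozzle, 56 mm across, 178 mm tall; origin at the centre of the underside
- bottle2: bystander: the other squeeze bottle, as bottle1
- spatula: bystander: a spatula lying on the table
Not all that is in view belongs to the job. Leave any purple or turquoise look-alike of the cart4 alone.

How it is judged:
By the outcome, as a careful person would: the job done as asked, in the order asked, and still so for the second after the job is handed in, with the robot touching nothing.
Of cart1, cart2, cart3, cart4 only 3 to 4 are there at a start; the rules pass over those that are not, and their reading is None.
At some moment in a run one of cart1, cart2, cart3, cart4 may be knocked a few centimetres aside while the robot is not near it.
It also fails if it takes over 200 s, if anything falls off the work surface, if the arm or the gripper's body presses on something with over 40 N, if the wrist force passes 120 N, or if a joint passes its speed limit or range.

## Working session

There is one attempt and no reset: what is moved stays moved. The work goes in short steps, Python scripts to look and compute and a shell command to move; the robot and the scene stay as the last step left them, time stands still between calls to the robot, and variables do not carry over. Pictures are saved under pics/ and viewed, at most 14 in all, crops included, and the job is handed in when it is done.

```bash
mkdir -p pics; ls; python3 - <<'E'
from workcell import robot
import cv2,numpy as np
for n in("scene","top"):
    c=robot.capture(n);cv2.imwrite(f"pics/{n}0.png",c["frame"][:,:,::-1]);print(n,c["K"].tolist(),np.round(c["origin"],4).tolist(),np.round(c["orientation"],4).tolist())
s=robot.read_state();print(s)
E
```

```text
pics
scene [[477.92441222495404, 0.0, 314.85532257842067], [0.0, 477.92441222495404, 201.60002636568453], [0.0, 0.0, 1.0]] [1.5756, 0.2747, 0.879] [[-0.2725, 0.5768, -0.7701], [0.9621, 0.1553, -0.2241], [-0.0096, -0.802, -0.5973]]
top [[441.2286183900282, 0.0, 319.522459440575], [0.0, 441.2286183900282, 197.91470051706537], [0.0, 0.0, 1.0]] [0.467, 0.0005, 1.2617] [[-0.023, -0.9977, 0.0639], [-0.9995, 0.0216, -0.0238], [0.0224, -0.0644, -0.9977]]
{'time_s': 0.1, 'joint_pos': array([ 1.32399408e+00,  2.13330789e-01, -3.49761114e-02,  1.32348723e+00,
       -2.29724080e-07,  1.57080753e+00]), 'joint_vel': array([ 0.00047599, -0.00186233,  0.00042703,  0.0004402 ,  0.00269506,
       -0.00081213]), 'joint_efforts': array([-1.27796007e-03, -6.87247396e+01,  4.87806129e+01,  1.22313542e-02,
       -6.71237990e-05, -1.04515234e-06]), 'position': array([0.1220802 , 0.4845633 , 0.23086176]), 'eef_rot': array([[-9.69695866e-01,  2.44315099e-01, -2.43545445e-04],
       [ 2.44315220e-01,  9.69695384e-01, -9.67626633e-04],
       [-2.40902325e-07, -9.97805405e-04, -9.99999502e-01]]), 'force': array([ 0.29422798, -0.57925861, -0.02696506]), 'torque': array([ 0.00963334,  0.04037373, -0.00662892]), 'grasp_force': 0.0, 'opening': 0.08550289875496955}
```

View pics/scene0.png

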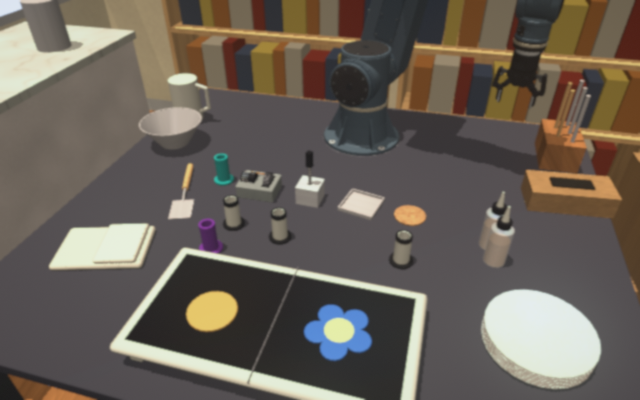

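View pics/top0.png

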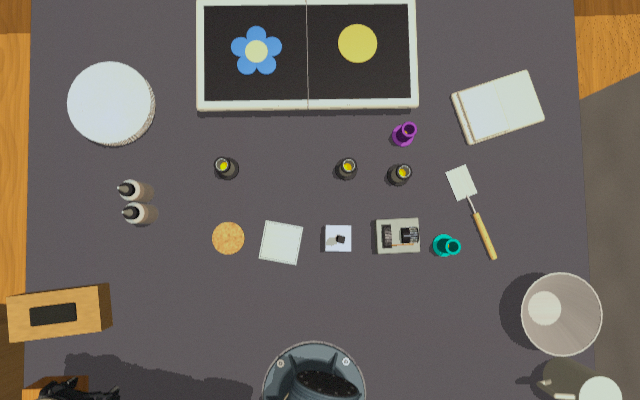

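The row has three carts, at top-view pixels (226,167), (347,168) and (401,174). They are white with black feet and a yellow follower inside. The purple (404,133) and turquoise (446,245) tubes are look-alikes, so I leave those alone. The stand with the dipstick is at (338,238), register (398,236), tray (281,242), coaster (228,238). One enlarged crop to confirm.

```bash
cat > h.py <<'E'
from workcell import robot
import cv2,numpy as np
def ray(c,u,v):
    d=c["orientation"]@np.linalg.solve(c["K"],[u,v,1.]);return np.array(c["origin"]),d
def onz(c,u,v,z):
    o,d=ray(c,u,v);return np.round((o+d*(z-o[2])/d[2])[:2],4)
def proj(c,p):
    q=c["K"]@(c["orientation"].T@(np.array(p)-c["origin"]));return np.round(q[:2]/q[2],1)
def blobs(m,mn=15):
    n,l,s,ce=cv2.connectedComponentsWithStats(m.astype(np.uint8));return [(s[i].tolist(),ce[i].round(1).tolist()) for i in range(1,n) if s[i,4]>=mn]
E
python3 - <<'E'
from h import *
c=robot.capture("top");f=c["frame"];cv2.imwrite("pics/crop0.png",cv2.resize(f[130:270,205:465,::-1],None,fx=3,fy=3,interpolation=cv2.INTER_CUBIC))
h=cv2.cvtColor(f,cv2.COLOR_RGB2HSV)
H,S,V=[h[:,:,i].astype(int) for i in range(3)]
roi=np.zeros(H.shape,bool);roi[145:270,200:430]=1
print("yellow",blobs(roi&(H>24)&(H<36)&(S>120)))
print("cork",blobs(roi&(H>5)&(H<24)&(S>80),8))
w=roi&(V>150)&(S<60); 
for b in blobs(w,100): print("white",b)
w2=roi&(V<45)
for b in blobs(w2,20): print("dark",b)
s=robot.capture("scene");cv2.imwrite("pics/scrop0.png",cv2.resize(s["frame"][140:280,190:450,::-1],None,fx=3,fy=3,interpolation=cv2.INTER_CUBIC))
E
```

```text
yellow [([220, 162, 7, 9, 44], [222.9, 165.7]), ([344, 163, 8, 7, 40], [347.2, 166.4]), ([399, 169, 7, 7, 37], [401.8, 172.1])]
cork [([212, 222, 33, 33, 836], [227.7, 237.9]), ([391, 243, 23, 3, 38], [402.2, 243.9])]
white ([376, 218, 44, 36, 810], [397.1, 235.1])
white ([259, 220, 44, 45, 1506], [280.4, 242.1])
white ([325, 225, 26, 27, 627], [337.5, 237.8])
dark ([335, 165, 10, 15, 43], [337.9, 171.8])
dark ([216, 171, 10, 8, 27], [220.6, 174.7])
dark ([387, 172, 9, 13, 49], [389.9, 178.2])
dark ([401, 228, 9, 15, 82], [404.8, 235.3])
```

View pics/crop0.png

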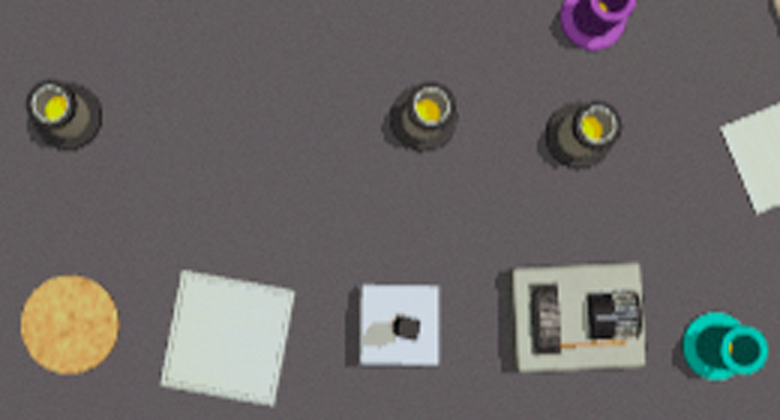

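View pics/scrop0.png

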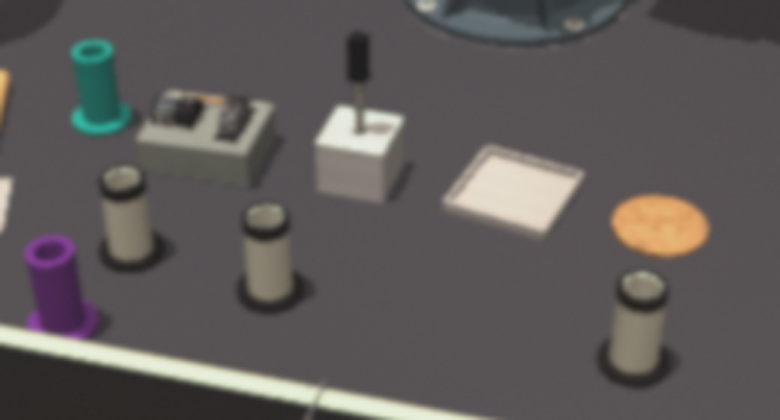

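The crops confirm the three white carts, with rims near (221.7,164.3), (349,164.7) and (404.7,170.7) in full-image pixels. The dipstick handle top is near (341.3,239.3), the wheel near (387,236) and the pointer near (402,244).

```bash
python3 - <<'E'
from h import *
c=robot.capture("top");f=c["frame"]
s=robot.capture("scene")
g=cv2.cvtColor(f,cv2.COLOR_RGB2GRAY)
for n,u,v,z in[("A",221.7,164.3,.09),("B",349,164.7,.09),("C",404.7,170.7,.09),("handle",341.3,239.3,.17),("stand",337.5,237.8,.06),("tray",280.4,242.1,.012),("coaster",227.7,237.9,.006),("regtop",398,235.8,.045),("wheeltop",387,236.3,.07),("turq",451,246,.09),("purp",408.5,128.5,.09)]: print(n,onz(c,u,v,z))
k=np.zeros(g.shape,bool);k[230:247,328:349]=1
ys,xs=np.where(k&(g<70));
print("handle px",xs.mean(),ys.mean(),len(xs));P=np.array([onz(c,x,y,.165) for x,y in zip(xs,ys)])*1000
print(cv2.minAreaRect(P.astype(np.float32)))
h=cv2.cvtColor(f,cv2.COLOR_RGB2HSV);m=np.zeros(g.shape,np.uint8)
m[215:270,255:307]=(h[215:270,255:307,2]>150)*255
ys,xs=np.where(m>0);P=np.array([onz(c,x,y,.012) for x,y in zip(xs,ys)])*1000
print("tray",cv2.minAreaRect(P.astype(np.float32)))
# scene rim centres (scrop pixels -> full)
for n,x,y in[("A",642,285),("B",266,216),("C",123,180)]: print(n,onz(s,190+x/3,140+y/3,.09))
x,y=358,40;print("hs",onz(s,190+x/3,140+y/3,.17))
x,y=360,130;print("stand mouth",onz(s,190+x/3,140+y/3,.06))
E
```

```text
A [0.6373 0.2308]
B [ 0.6295 -0.1085]
C [ 0.6103 -0.2578]
handle [ 0.4335 -0.077 ]
stand [ 0.4344 -0.0745]
tray [0.4248 0.0837]
coaster [0.44   0.2323]
regtop [ 0.4355 -0.2427]
wheeltop [ 0.4355 -0.2079]
turq [ 0.4063 -0.3744]
purp [ 0.7247 -0.2722]
handle px 339.7142857142857 238.9047619047619 42
((434.30804443359375, -73.40019989013672), (19.95248031616211, 13.520853996276855), 77.27555847167969)
tray ((424.93292236328125, 83.47787475585938), (108.1611328125, 109.4634780883789), 78.3873062133789)
A [0.6355 0.2341]
B [ 0.6287 -0.1025]
C [ 0.6119 -0.2488]
hs [ 0.4422 -0.0698]
stand mouth [ 0.4345 -0.0719]
```

```bash
python3 -m jog '[{"tx":312,"ty":-559},{"tx":312,"ty":-559},{"tx":312,"ty":-559},{"tx":312,"ty":-559},{"tx":312,"ty":-559},{"tx":312,"ty":-559},{"tx":312,"ty":-559},{"tx":312,"ty":-559},{"tx":312,"ty":-559},{"tx":312,"ty":-559},{"tx":312,"ty":-559},{"tx":312,"ty":-559},{"tx":312,"ty":-559},{"tx":312,"ty":-559},{"tx":312,"ty":-559},{"tx":312,"ty":-559},{"tx":312,"ty":-559},{"tx":312,"ty":-559},{"tx":312,"ty":-559},{"tx":312,"ty":-559}]' 0 30
python3 - <<'E'
from h import *
c=robot.capture("scene");cv2.imwrite("pics/s1.png",cv2.resize(c["frame"][60:240,200:420,::-1],None,fx=3,fy=3,interpolation=cv2.INTER_CUBIC))
E
```

```text
invalid input at $[0]: expected keys tx, ty, tz, wx, wy, wz
```

View pics/s1.png

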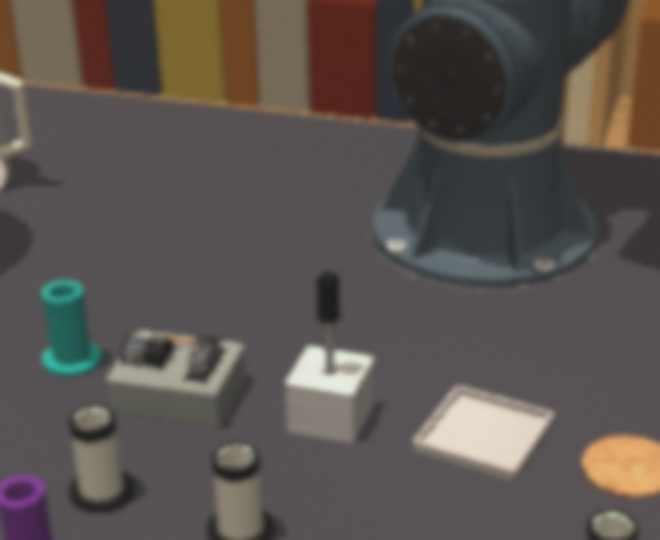

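The picture shows the scene unchanged, because the call was refused: every row needs all six keys.

```bash
python3 -m jog '[{"tx":35,"ty":-30,"tz":0,"wx":0,"wy":0,"wz":0},{"tx":55,"ty":-65,"tz":0,"wx":0,"wy":0,"wz":0},{"tx":75,"ty":-100,"tz":0,"wx":0,"wy":0,"wz":0},{"tx":95,"ty":-136,"tz":0,"wx":0,"wy":0,"wz":0},{"tx":115,"ty":-171,"tz":0,"wx":0,"wy":0,"wz":0},{"tx":135,"ty":-207,"tz":0,"wx":0,"wy":0,"wz":0},{"tx":155,"ty":-243,"tz":0,"wx":0,"wy":0,"wz":0},{"tx":175,"ty":-279,"tz":0,"wx":0,"wy":0,"wz":0},{"tx":195,"ty":-315,"tz":0,"wx":0,"wy":0,"wz":0},{"tx":215,"ty":-351,"tz":0,"wx":0,"wy":0,"wz":0},{"tx":235,"ty":-387,"tz":0,"wx":0,"wy":0,"wz":0},{"tx":255,"ty":-423,"tz":0,"wx":0,"wy":0,"wz":0},{"tx":275,"ty":-459,"tz":0,"wx":0,"wy":0,"wz":0},{"tx":295,"ty":-495,"tz":0,"wx":0,"wy":0,"wz":0},{"tx":305,"ty":-530,"tz":0,"wx":0,"wy":0,"wz":0},{"tx":312,"ty":-559,"tz":0,"wx":0,"wy":0,"wz":0},{"tx":312,"ty":-559,"tz":0,"wx":0,"wy":0,"wz":0},{"tx":312,"ty":-559,"tz":0,"wx":0,"wy":0,"wz":0},{"tx":312,"ty":-559,"tz":0,"wx":0,"wy":0,"wz":0}]' 0 30
python3 - <<'E'
from h import *
c=robot.capture("scene");cv2.imwrite("pics/s2.png",cv2.resize(c["frame"][60:240,200:420,::-1],None,fx=3,fy=3,interpolation=cv2.INTER_CUBIC))
p=robot.read_state()["position"];print(proj(c,p),proj(c,[p[0],p[1],.17]),proj(c,[p[0],p[1],.06]))
E
```

```text
time_s: 1.93
position: [0.434, -0.074, 0.2312]
eef_rot: [[-0.97, 0.245, -0.0], [0.245, 0.97, 0.0], [0.0, 0.0, -1.0]]
force: [0.2, 1.0, 0.5]
opening: 0.0855
grasp_force: 0.0
[308.5 132.9] [308.9 151.7] [309.5 183.2]
```

View pics/s2.png

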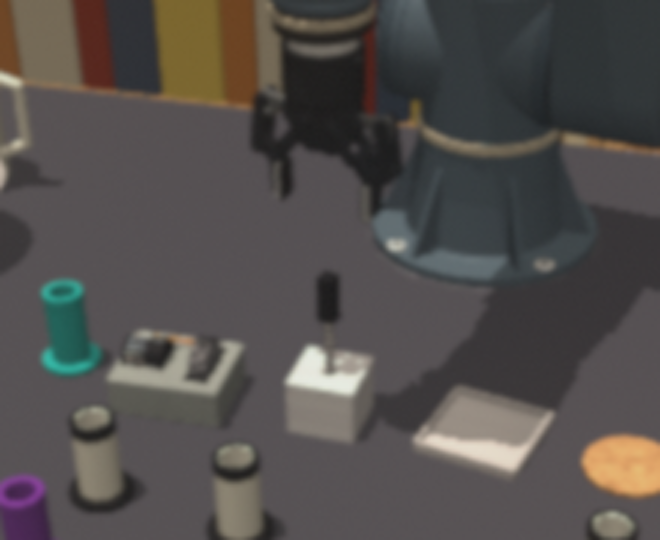

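Gripper fingers straddle the handle: projected (308.9,151.7) matches its top. Descending and gripping.

```bash
python3 -m jog '[{"tx":0,"ty":0,"tz":-30,"wx":0,"wy":0,"wz":2},{"tx":0,"ty":0,"tz":-60,"wx":0,"wy":0,"wz":2},{"tx":0,"ty":0,"tz":-85,"wx":0,"wy":0,"wz":2},{"tx":0,"ty":0,"tz":-103,"wx":0,"wy":0,"wz":2},{"tx":0,"ty":0,"tz":-103,"wx":0,"wy":0,"wz":2},{"tx":0,"ty":0,"tz":-103,"wx":0,"wy":0,"wz":2},{"tx":0,"ty":0,"tz":-103,"wx":0,"wy":0,"wz":2}]' && python3 -m jog '[{"tx":0,"ty":0,"tz":0,"wx":0,"wy":0,"wz":0},{"tx":0,"ty":0,"tz":0,"wx":0,"wy":0,"wz":0},{"tx":0,"ty":0,"tz":0,"wx":0,"wy":0,"wz":0},{"tx":0,"ty":0,"tz":0,"wx":0,"wy":0,"wz":0},{"tx":0,"ty":0,"tz":0,"wx":0,"wy":0,"wz":0},{"tx":0,"ty":0,"tz":0,"wx":0,"wy":0,"wz":0},{"tx":0,"ty":0,"tz":0,"wx":0,"wy":0,"wz":0},{"tx":0,"ty":0,"tz":0,"wx":0,"wy":0,"wz":0},{"tx":0,"ty":0,"tz":0,"wx":0,"wy":0,"wz":0},{"tx":0,"ty":0,"tz":0,"wx":0,"wy":0,"wz":0},{"tx":0,"ty":0,"tz":0,"wx":0,"wy":0,"wz":0},{"tx":0,"ty":0,"tz":0,"wx":0,"wy":0,"wz":0}]' 255 60
```

```text
time_s: 2.57
position: [0.4348, -0.0737, 0.1297]
eef_rot: [[-0.978, 0.209, 0.002], [0.209, 0.978, -0.0], [-0.002, 0.0, -1.0]]
force: [0.3, -0.2, -0.1]
opening: 0.0854
grasp_force: 0.0
time_s: 3.57
position: [0.4343, -0.0743, 0.1285]
eef_rot: [[-0.978, 0.21, 0.0], [0.21, 0.978, -0.0], [-0.0, -0.0, -1.0]]
force: [0.1, -0.4, 5.7]
opening: 0.0171
grasp_force: 58.4
```

```bash
python3 -m jog '[{"tx":0,"ty":0,"tz":20,"wx":0,"wy":0,"wz":0},{"tx":0,"ty":0,"tz":45,"wx":0,"wy":0,"wz":0},{"tx":0,"ty":0,"tz":75,"wx":0,"wy":0,"wz":0},{"tx":0,"ty":0,"tz":105,"wx":0,"wy":0,"wz":0},{"tx":10,"ty":20,"tz":110,"wx":0,"wy":0,"wz":0},{"tx":28,"ty":50,"tz":110,"wx":0,"wy":0,"wz":0},{"tx":46,"ty":80,"tz":110,"wx":0,"wy":0,"wz":0},{"tx":65,"ty":110,"tz":110,"wx":0,"wy":0,"wz":0},{"tx":85,"ty":140,"tz":110,"wx":0,"wy":0,"wz":0},{"tx":105,"ty":170,"tz":110,"wx":0,"wy":0,"wz":0},{"tx":125,"ty":200,"tz":110,"wx":0,"wy":0,"wz":0},{"tx":145,"ty":230,"tz":110,"wx":0,"wy":0,"wz":0},{"tx":165,"ty":260,"tz":110,"wx":0,"wy":0,"wz":0},{"tx":185,"ty":285,"tz":110,"wx":0,"wy":0,"wz":0},{"tx":202,"ty":306,"tz":110,"wx":0,"wy":0,"wz":0},{"tx":202,"ty":306,"tz":110,"wx":0,"wy":0,"wz":0},{"tx":202,"ty":306,"tz":110,"wx":0,"wy":0,"wz":0},{"tx":202,"ty":306,"tz":110,"wx":0,"wy":0,"wz":0}]'
python3 - <<'E'
from h import *
c=robot.capture("scene");cv2.imwrite("pics/s3.png",cv2.resize(c["frame"][140:290,330:480,::-1],None,fx=4,fy=4,interpolation=cv2.INTER_CUBIC))
p=robot.read_state()["position"]
for z in(.09,p[2]-.1185,0): q=proj(c,[p[0],p[1],z]);print(q,(q-[330,140])*4)
print(proj(c,[p[0]+.01,p[1],.09]),proj(c,[p[0],p[1]+.01,.09]))
E
```

```text
time_s: 5.07
position: [0.6358, 0.2315, 0.2379]
eef_rot: [[-0.978, 0.21, -0.001], [0.21, 0.978, -0.0], [0.001, -0.001, -1.0]]
force: [-1.3, 1.0, -1.9]
opening: 0.0169
grasp_force: 58.8
[402.8 234.9] [291.2 379.6]
[404.  225.7] [296.  342.8]
[399.4 260.9] [277.6 483.6]
[402.3 237.4] [406.8 235.5]
```

View pics/s3.png

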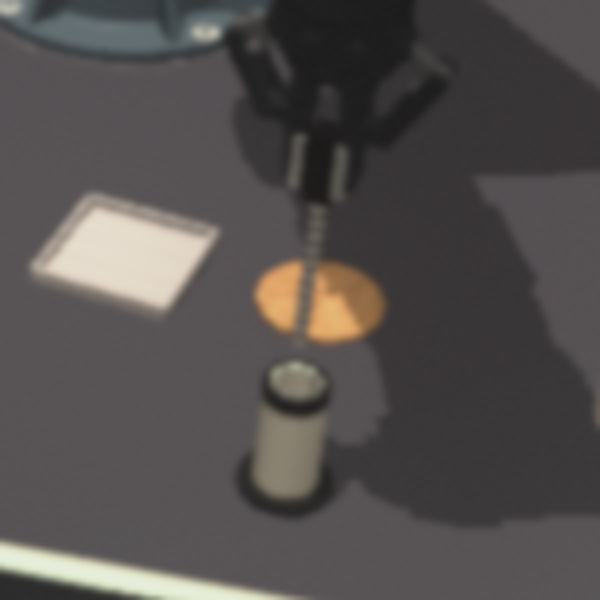

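Rim centre is at crop (297,381) and dipstick foot at (300,345). Allowing for the calibration offset, they line up to about 1–2 mm, so I go down with a force check.

```bash
cat > chk.py <<'E'
import sys
from workcell import robot
s=robot.read_state();p=s["position"];f=s["force"]
print("foot %.1f"%(p[2]*1e3-118.5),"xy",(p[:2]*1e3).round(1),"F",f.round(1),flush=True)
sys.exit(1 if f[2]>float(sys.argv[1]) or abs(f[0])+abs(f[1])>9 else 0)
E
python3 -m jog '[{"tx":0,"ty":0,"tz":-15,"wx":0,"wy":0,"wz":0},{"tx":0,"ty":0,"tz":-30,"wx":0,"wy":0,"wz":0},{"tx":0,"ty":0,"tz":-45,"wx":0,"wy":0,"wz":0},{"tx":0,"ty":0,"tz":-60,"wx":0,"wy":0,"wz":0},{"tx":0,"ty":0,"tz":-60,"wx":0,"wy":0,"wz":0},{"tx":0,"ty":0,"tz":-60,"wx":0,"wy":0,"wz":0}]' >/dev/null; python3 chk.py 3 &&
python3 -m jog '[{"tx":0,"ty":0,"tz":-2,"wx":0,"wy":0,"wz":0},{"tx":0,"ty":0,"tz":-4,"wx":0,"wy":0,"wz":0},{"tx":0,"ty":0,"tz":-4,"wx":0,"wy":0,"wz":0}]' >/dev/null && python3 chk.py 3 &&
python3 -m jog '[{"tx":0,"ty":0,"tz":-2,"wx":0,"wy":0,"wz":0},{"tx":0,"ty":0,"tz":-4,"wx":0,"wy":0,"wz":0},{"tx":0,"ty":0,"tz":-4,"wx":0,"wy":0,"wz":0}]' >/dev/null && python3 chk.py 3 &&
python3 -m jog '[{"tx":0,"ty":0,"tz":-2,"wx":0,"wy":0,"wz":0},{"tx":0,"ty":0,"tz":-4,"wx":0,"wy":0,"wz":0},{"tx":0,"ty":0,"tz":-4,"wx":0,"wy":0,"wz":0}]' >/dev/null && python3 chk.py 3 &&
python3 -m jog '[{"tx":0,"ty":0,"tz":-2,"wx":0,"wy":0,"wz":0},{"tx":0,"ty":0,"tz":-4,"wx":0,"wy":0,"wz":0},{"tx":0,"ty":0,"tz":-4,"wx":0,"wy":0,"wz":0}]' >/dev/null && python3 chk.py 3 &&
python3 -m jog '[{"tx":0,"ty":0,"tz":-2,"wx":0,"wy":0,"wz":0},{"tx":0,"ty":0,"tz":-4,"wx":0,"wy":0,"wz":0},{"tx":0,"ty":0,"tz":-4,"wx":0,"wy":0,"wz":0}]' >/dev/null && python3 chk.py 3 &&
python3 -m jog '[{"tx":0,"ty":0,"tz":-2,"wx":0,"wy":0,"wz":0},{"tx":0,"ty":0,"tz":-4,"wx":0,"wy":0,"wz":0},{"tx":0,"ty":0,"tz":-4,"wx":0,"wy":0,"wz":0}]' >/dev/null && python3 chk.py 3 &&
python3 -m jog '[{"tx":0,"ty":0,"tz":-2,"wx":0,"wy":0,"wz":0},{"tx":0,"ty":0,"tz":-4,"wx":0,"wy":0,"wz":0},{"tx":0,"ty":0,"tz":-4,"wx":0,"wy":0,"wz":0}]' >/dev/null && python3 chk.py 3 &&
python3 -m jog '[{"tx":0,"ty":0,"tz":-2,"wx":0,"wy":0,"wz":0},{"tx":0,"ty":0,"tz":-4,"wx":0,"wy":0,"wz":0},{"tx":0,"ty":0,"tz":-4,"wx":0,"wy":0,"wz":0}]' >/dev/null && python3 chk.py 3 &&
python3 -m jog '[{"tx":0,"ty":0,"tz":-2,"wx":0,"wy":0,"wz":0},{"tx":0,"ty":0,"tz":-4,"wx":0,"wy":0,"wz":0},{"tx":0,"ty":0,"tz":-4,"wx":0,"wy":0,"wz":0}]' >/dev/null && python3 chk.py 3 &&
python3 -m jog '[{"tx":0,"ty":0,"tz":-2,"wx":0,"wy":0,"wz":0},{"tx":0,"ty":0,"tz":-4,"wx":0,"wy":0,"wz":0},{"tx":0,"ty":0,"tz":-4,"wx":0,"wy":0,"wz":0}]' >/dev/null && python3 chk.py 3 &&
python3 -m jog '[{"tx":0,"ty":0,"tz":-2,"wx":0,"wy":0,"wz":0},{"tx":0,"ty":0,"tz":-4,"wx":0,"wy":0,"wz":0},{"tx":0,"ty":0,"tz":-4,"wx":0,"wy":0,"wz":0}]' >/dev/null && python3 chk.py 3
```

```text
foot 60.3 xy [635.5 230.9] F [ 0.6  0.1 -0.7]
foot 56.3 xy [636.4 231.8] F [ 1.1  0.4 -1.6]
foot 51.4 xy [636.  231.9] F [ 0.4  0.1 -1.4]
foot 47.9 xy [636.3 231.9] F [ 0.1 -0.3  0.4]
foot 47.5 xy [637.6 232.1] F [-4.7 -2.7 35.2]
```

Cart A (cart1) contacts at foot ≈ 47.7 mm, so about 68 mm of shaft shows. Next: up and over to B.

```bash
python3 -m jog '[{"tx":0,"ty":0,"tz":15,"wx":0,"wy":0,"wz":0},{"tx":0,"ty":0,"tz":40,"wx":0,"wy":0,"wz":0},{"tx":0,"ty":0,"tz":65,"wx":0,"wy":0,"wz":0},{"tx":0,"ty":-5,"tz":75,"wx":0,"wy":0,"wz":0},{"tx":0,"ty":-30,"tz":75,"wx":0,"wy":0,"wz":0},{"tx":-1,"ty":-60,"tz":75,"wx":0,"wy":0,"wz":0},{"tx":-1,"ty":-95,"tz":75,"wx":0,"wy":0,"wz":0},{"tx":-2,"ty":-130,"tz":75,"wx":0,"wy":0,"wz":0},{"tx":-3,"ty":-165,"tz":75,"wx":0,"wy":0,"wz":0},{"tx":-4,"ty":-200,"tz":75,"wx":0,"wy":0,"wz":0},{"tx":-5,"ty":-235,"tz":75,"wx":0,"wy":0,"wz":0},{"tx":-6,"ty":-270,"tz":75,"wx":0,"wy":0,"wz":0},{"tx":-7,"ty":-300,"tz":75,"wx":0,"wy":0,"wz":0},{"tx":-7,"ty":-325,"tz":75,"wx":0,"wy":0,"wz":0},{"tx":-7,"ty":-338,"tz":75,"wx":0,"wy":0,"wz":0},{"tx":-7,"ty":-338,"tz":75,"wx":0,"wy":0,"wz":0},{"tx":-7,"ty":-338,"tz":75,"wx":0,"wy":0,"wz":0},{"tx":-7,"ty":-338,"tz":75,"wx":0,"wy":0,"wz":0}]'
python3 - <<'E'
from h import *
c=robot.capture("scene");F=c["frame"]
p=robot.read_state()["position"]
q=proj(c,[p[0],p[1],.09]).astype(int);print(q)
a=cv2.resize(F[q[1]-50:q[1]+50,q[0]-50:q[0]+50,::-1],(400,400),interpolation=cv2.INTER_CUBIC)
t=robot.capture("top");b=cv2.resize(t["frame"][140:200,200:430,::-1],None,fx=3,fy=3,interpolation=cv2.INTER_CUBIC)
o=np.zeros((590,690,3),np.uint8);o[:400,:400]=a;o[405:585]=b;cv2.imwrite("pics/s4.png",o)
for z in(.09,p[2]-.1185): q2=proj(c,[p[0],p[1],z]);print((q2-q+50)*4)
print(proj(c,[p[0]+.01,p[1],.09]),proj(c,[p[0],p[1]+.01,.09]))
E
```

```text
time_s: 8.12
position: [0.6292, -0.1052, 0.2371]
eef_rot: [[-0.978, 0.21, -0.0], [0.21, 0.978, 0.0], [0.0, 0.0, -1.0]]
force: [-0.2, -0.0, -1.4]
opening: 0.0175
grasp_force: 59.0
[277 212]
[202.8 200. ]
[200.4 166. ]
[276.5 214.2] [281.2 212.6]
```

View pics/s4.png

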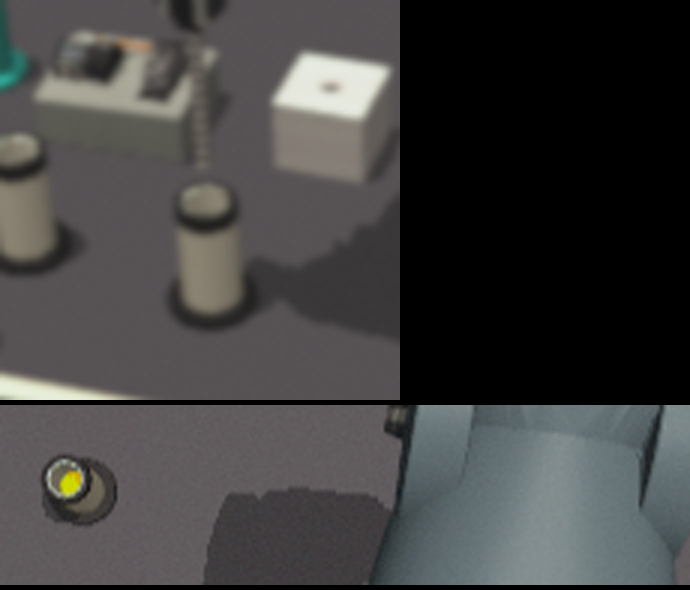

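Foot seen at (204,167) and rim centre at (206,203); aligned within about 2 mm. Cart A is untouched in the top view. Probing B.

```bash
python3 -m jog '[{"tx":1,"ty":0,"tz":-15,"wx":0,"wy":0,"wz":0},{"tx":1,"ty":0,"tz":-30,"wx":0,"wy":0,"wz":0},{"tx":1,"ty":0,"tz":-45,"wx":0,"wy":0,"wz":0},{"tx":1,"ty":0,"tz":-60,"wx":0,"wy":0,"wz":0},{"tx":1,"ty":0,"tz":-62,"wx":0,"wy":0,"wz":0},{"tx":1,"ty":0,"tz":-62,"wx":0,"wy":0,"wz":0}]' >/dev/null; python3 chk.py 3 &&
python3 -m jog '[{"tx":0,"ty":0,"tz":-3,"wx":0,"wy":0,"wz":0},{"tx":0,"ty":0,"tz":-3,"wx":0,"wy":0,"wz":0}]' >/dev/null && python3 chk.py 3 &&
python3 -m jog '[{"tx":0,"ty":0,"tz":-3,"wx":0,"wy":0,"wz":0},{"tx":0,"ty":0,"tz":-3,"wx":0,"wy":0,"wz":0}]' >/dev/null && python3 chk.py 3 &&
python3 -m jog '[{"tx":0,"ty":0,"tz":-3,"wx":0,"wy":0,"wz":0},{"tx":0,"ty":0,"tz":-3,"wx":0,"wy":0,"wz":0}]' >/dev/null && python3 chk.py 3 &&
python3 -m jog '[{"tx":0,"ty":0,"tz":-3,"wx":0,"wy":0,"wz":0},{"tx":0,"ty":0,"tz":-3,"wx":0,"wy":0,"wz":0}]' >/dev/null && python3 chk.py 3 &&
python3 -m jog '[{"tx":0,"ty":0,"tz":-3,"wx":0,"wy":0,"wz":0},{"tx":0,"ty":0,"tz":-3,"wx":0,"wy":0,"wz":0}]' >/dev/null && python3 chk.py 3 &&
python3 -m jog '[{"tx":0,"ty":0,"tz":-3,"wx":0,"wy":0,"wz":0},{"tx":0,"ty":0,"tz":-3,"wx":0,"wy":0,"wz":0}]' >/dev/null && python3 chk.py 3 &&
python3 -m jog '[{"tx":0,"ty":0,"tz":-3,"wx":0,"wy":0,"wz":0},{"tx":0,"ty":0,"tz":-3,"wx":0,"wy":0,"wz":0}]' >/dev/null && python3 chk.py 3 &&
python3 -m jog '[{"tx":0,"ty":0,"tz":-3,"wx":0,"wy":0,"wz":0},{"tx":0,"ty":0,"tz":-3,"wx":0,"wy":0,"wz":0}]' >/dev/null && python3 chk.py 3 &&
python3 -m jog '[{"tx":0,"ty":0,"tz":-3,"wx":0,"wy":0,"wz":0},{"tx":0,"ty":0,"tz":-3,"wx":0,"wy":0,"wz":0}]' >/dev/null && python3 chk.py 3 &&
python3 -m jog '[{"tx":0,"ty":0,"tz":-3,"wx":0,"wy":0,"wz":0},{"tx":0,"ty":0,"tz":-3,"wx":0,"wy":0,"wz":0}]' >/dev/null && python3 chk.py 3 &&
python3 -m jog '[{"tx":0,"ty":0,"tz":-3,"wx":0,"wy":0,"wz":0},{"tx":0,"ty":0,"tz":-3,"wx":0,"wy":0,"wz":0}]' >/dev/null && python3 chk.py 3 &&
python3 -m jog '[{"tx":0,"ty":0,"tz":-3,"wx":0,"wy":0,"wz":0},{"tx":0,"ty":0,"tz":-3,"wx":0,"wy":0,"wz":0}]' >/dev/null && python3 chk.py 3 &&
python3 -m jog '[{"tx":0,"ty":0,"tz":-3,"wx":0,"wy":0,"wz":0},{"tx":0,"ty":0,"tz":-3,"wx":0,"wy":0,"wz":0}]' >/dev/null && python3 chk.py 3 &&
python3 -m jog '[{"tx":0,"ty":0,"tz":-3,"wx":0,"wy":0,"wz":0},{"tx":0,"ty":0,"tz":-3,"wx":0,"wy":0,"wz":0}]' >/dev/null && python3 chk.py 3 &&
python3 -m jog '[{"tx":0,"ty":0,"tz":-3,"wx":0,"wy":0,"wz":0},{"tx":0,"ty":0,"tz":-3,"wx":0,"wy":0,"wz":0}]' >/dev/null && python3 chk.py 3
```

```text
foot 56.2 xy [ 629.7 -105.3] F [-0.6 -1.4 -0.7]
foot 54.4 xy [ 630.5 -105.9] F [ 0.3 -0.8 -1.7]
foot 50.9 xy [ 630.3 -106.1] F [ 0.1  0.3 -0.8]
foot 47.4 xy [ 630.  -106.2] F [-0.5 -1.  -1.2]
foot 44.3 xy [ 630.  -106.1] F [-0.4 -0.9 -0.9]
foot 41.2 xy [ 630.  -106.2] F [ 0.5 -0.5 -0.9]
foot 38.2 xy [ 630.  -106.1] F [-0.3  0.4 -0.6]
foot 36.3 xy [ 630.5 -106.2] F [-1.4  0.6  3.7]
```

B contacts at foot ≈ 36.2 mm, so about 56 mm of shaft shows. A slight press to confirm, then on to C.

```bash
python3 -m jog '[{"tx":0,"ty":0,"tz":-1,"wx":0,"wy":0,"wz":0},{"tx":0,"ty":0,"tz":-1,"wx":0,"wy":0,"wz":0},{"tx":0,"ty":0,"tz":-1,"wx":0,"wy":0,"wz":0}]' >/dev/null; python3 chk.py 50; python3 -m jog '[{"tx":0,"ty":0,"tz":15,"wx":0,"wy":0,"wz":0},{"tx":0,"ty":0,"tz":40,"wx":0,"wy":0,"wz":0},{"tx":0,"ty":0,"tz":65,"wx":0,"wy":0,"wz":0},{"tx":0,"ty":0,"tz":84,"wx":0,"wy":0,"wz":0},{"tx":-4,"ty":-30,"tz":84,"wx":0,"wy":0,"wz":0},{"tx":-8,"ty":-65,"tz":84,"wx":0,"wy":0,"wz":0},{"tx":-13,"ty":-100,"tz":84,"wx":0,"wy":0,"wz":0},{"tx":-17,"ty":-130,"tz":84,"wx":0,"wy":0,"wz":0},{"tx":-19,"ty":-148,"tz":84,"wx":0,"wy":0,"wz":0},{"tx":-19,"ty":-148,"tz":84,"wx":0,"wy":0,"wz":0},{"tx":-19,"ty":-148,"tz":84,"wx":0,"wy":0,"wz":0},{"tx":-19,"ty":-148,"tz":84,"wx":0,"wy":0,"wz":0}]'
python3 - <<'E'
from h import *
c=robot.capture("scene");F=c["frame"]
p=robot.read_state()["position"]
q=proj(c,[p[0],p[1],.09]).astype(int);print(q)
a=cv2.resize(F[q[1]-50:q[1]+50,q[0]-50:q[0]+50,::-1],(400,400),interpolation=cv2.INTER_CUBIC)
t=robot.capture("top");b=cv2.resize(t["frame"][140:200,200:430,::-1],None,fx=3,fy=3,interpolation=cv2.INTER_CUBIC)
o=np.zeros((590,690,3),np.uint8);o[:400,:400]=a;o[405:585]=b;cv2.imwrite("pics/s5.png",o)
for z in(.09,p[2]-.1185): q2=proj(c,[p[0],p[1],z]);print((q2-q+50)*4)
print(proj(c,[p[0]+.01,p[1],.09]),proj(c,[p[0],p[1]+.01,.09]))
E
```

```text
foot 36.1 xy [ 630.7 -106.3] F [-3.  -0.3 13. ]
time_s: 11.13
position: [0.6113, -0.2536, 0.2372]
eef_rot: [[-0.978, 0.21, -0.0], [0.21, 0.978, 0.0], [0.0, 0.0, -1.0]]
force: [-0.6, 0.5, -1.6]
opening: 0.0176
grasp_force: 58.9
[229 199]
[202.4 202.8]
[197.6 168.8]
[228.1 201.7] [232.9 200.2]
```

View pics/s5.png

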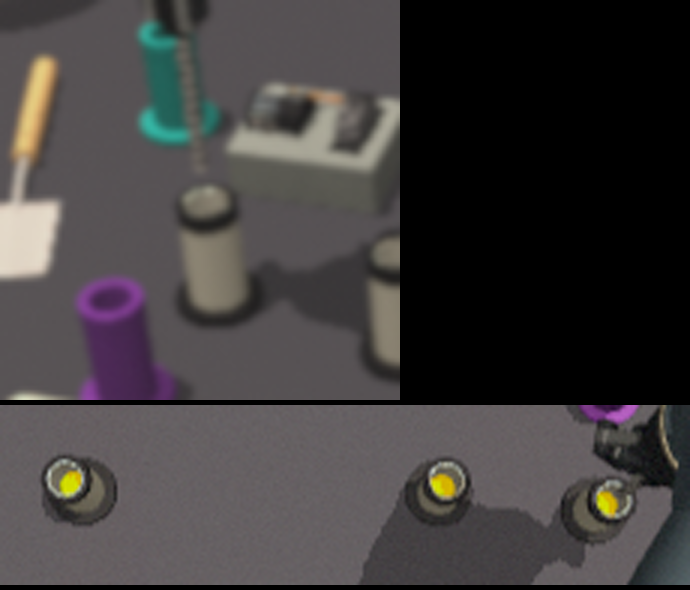

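Foot seen at (201,171) and rim centre at (207,203); aligned. Probing C.

```bash
python3 -m jog '[{"tx":0,"ty":0,"tz":-15,"wx":0,"wy":0,"wz":0},{"tx":0,"ty":0,"tz":-30,"wx":0,"wy":0,"wz":0},{"tx":0,"ty":0,"tz":-45,"wx":0,"wy":0,"wz":0},{"tx":0,"ty":0,"tz":-60,"wx":0,"wy":0,"wz":0},{"tx":0,"ty":0,"tz":-62,"wx":0,"wy":0,"wz":0},{"tx":0,"ty":0,"tz":-62,"wx":0,"wy":0,"wz":0}]' >/dev/null; python3 chk.py 3 &&
python3 -m jog '[{"tx":0,"ty":0,"tz":-3,"wx":0,"wy":0,"wz":0},{"tx":0,"ty":0,"tz":-3,"wx":0,"wy":0,"wz":0}]' >/dev/null && python3 chk.py 3 &&
python3 -m jog '[{"tx":0,"ty":0,"tz":-3,"wx":0,"wy":0,"wz":0},{"tx":0,"ty":0,"tz":-3,"wx":0,"wy":0,"wz":0}]' >/dev/null && python3 chk.py 3 &&
python3 -m jog '[{"tx":0,"ty":0,"tz":-3,"wx":0,"wy":0,"wz":0},{"tx":0,"ty":0,"tz":-3,"wx":0,"wy":0,"wz":0}]' >/dev/null && python3 chk.py 3 &&
python3 -m jog '[{"tx":0,"ty":0,"tz":-3,"wx":0,"wy":0,"wz":0},{"tx":0,"ty":0,"tz":-3,"wx":0,"wy":0,"wz":0}]' >/dev/null && python3 chk.py 3 &&
python3 -m jog '[{"tx":0,"ty":0,"tz":-3,"wx":0,"wy":0,"wz":0},{"tx":0,"ty":0,"tz":-3,"wx":0,"wy":0,"wz":0}]' >/dev/null && python3 chk.py 3 &&
python3 -m jog '[{"tx":0,"ty":0,"tz":-3,"wx":0,"wy":0,"wz":0},{"tx":0,"ty":0,"tz":-3,"wx":0,"wy":0,"wz":0}]' >/dev/null && python3 chk.py 3 &&
python3 -m jog '[{"tx":0,"ty":0,"tz":-3,"wx":0,"wy":0,"wz":0},{"tx":0,"ty":0,"tz":-3,"wx":0,"wy":0,"wz":0}]' >/dev/null && python3 chk.py 3 &&
python3 -m jog '[{"tx":0,"ty":0,"tz":-3,"wx":0,"wy":0,"wz":0},{"tx":0,"ty":0,"tz":-3,"wx":0,"wy":0,"wz":0}]' >/dev/null && python3 chk.py 3 &&
python3 -m jog '[{"tx":0,"ty":0,"tz":-3,"wx":0,"wy":0,"wz":0},{"tx":0,"ty":0,"tz":-3,"wx":0,"wy":0,"wz":0}]' >/dev/null && python3 chk.py 3 &&
python3 -m jog '[{"tx":0,"ty":0,"tz":-3,"wx":0,"wy":0,"wz":0},{"tx":0,"ty":0,"tz":-3,"wx":0,"wy":0,"wz":0}]' >/dev/null && python3 chk.py 3 &&
python3 -m jog '[{"tx":0,"ty":0,"tz":-3,"wx":0,"wy":0,"wz":0},{"tx":0,"ty":0,"tz":-3,"wx":0,"wy":0,"wz":0}]' >/dev/null && python3 chk.py 3 &&
python3 -m jog '[{"tx":0,"ty":0,"tz":-3,"wx":0,"wy":0,"wz":0},{"tx":0,"ty":0,"tz":-3,"wx":0,"wy":0,"wz":0}]' >/dev/null && python3 chk.py 3 &&
python3 -m jog '[{"tx":0,"ty":0,"tz":-3,"wx":0,"wy":0,"wz":0},{"tx":0,"ty":0,"tz":-3,"wx":0,"wy":0,"wz":0}]' >/dev/null && python3 chk.py 3 &&
python3 -m jog '[{"tx":0,"ty":0,"tz":-3,"wx":0,"wy":0,"wz":0},{"tx":0,"ty":0,"tz":-3,"wx":0,"wy":0,"wz":0}]' >/dev/null && python3 chk.py 3 &&
python3 -m jog '[{"tx":0,"ty":0,"tz":-3,"wx":0,"wy":0,"wz":0},{"tx":0,"ty":0,"tz":-3,"wx":0,"wy":0,"wz":0}]' >/dev/null && python3 chk.py 3
```

```text
foot 56.4 xy [ 610.9 -253.2] F [0.3 0.9 0.3]
foot 54.5 xy [ 611.6 -254. ] F [ 0.2 -0.4 -1.3]
foot 50.9 xy [ 611.3 -254.2] F [-0.3  0.1 -0.8]
foot 48.1 xy [ 611.4 -254.3] F [ 0.2  0.7 -0.1]
foot 47.5 xy [ 612.5 -254.9] F [-2.4 -0.3 23.9]
```

C contacts at ≈ 47.6 mm, nearly the same as A (≈ 47.7 mm). B is clearly emptiest: 56 mm, so 6 clicks. A and C need a finer comparison, so I settle here under light load and take a picture.

```bash
python3 -m jog '[{"tx":0,"ty":0,"tz":1,"wx":0,"wy":0,"wz":0},{"tx":0,"ty":0,"tz":1,"wx":0,"wy":0,"wz":0},{"tx":0,"ty":0,"tz":1,"wx":0,"wy":0,"wz":0},{"tx":0,"ty":0,"tz":1,"wx":0,"wy":0,"wz":0}]' >/dev/null; python3 chk.py 50;python3 -m jog '[{"tx":0,"ty":0,"tz":1,"wx":0,"wy":0,"wz":0},{"tx":0,"ty":0,"tz":1,"wx":0,"wy":0,"wz":0},{"tx":0,"ty":0,"tz":1,"wx":0,"wy":0,"wz":0},{"tx":0,"ty":0,"tz":1,"wx":0,"wy":0,"wz":0}]' >/dev/null; python3 chk.py 50
python3 - <<'E'
from h import *
c=robot.capture("scene");F=c["frame"]
t=robot.capture("top");cv2.imwrite("pics/t6.png",t["frame"][:,:,::-1])
cv2.imwrite("pics/s6.png",cv2.resize(F[120:240,190:290,::-1],None,fx=5,fy=5,interpolation=cv2.INTER_CUBIC))
E
```

```text
foot 47.7 xy [ 612.1 -254.8] F [-0.7 -0.6 15.7]
foot 47.8 xy [ 611.7 -254.5] F [-0.4 -0.3  9.9]
```

View pics/s6.png

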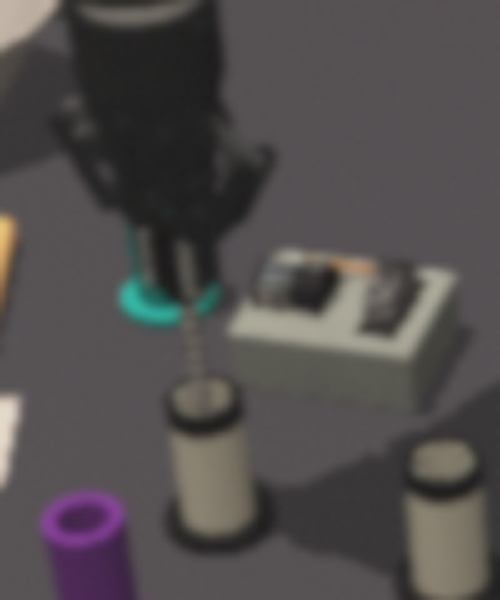

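The picture shows the rod seated straight in C. I go back to the stand now: its floor shows whether the rod slipped in the grip.

```bash
python3 -m jog '[{"tx":0,"ty":0,"tz":20,"wx":0,"wy":0,"wz":0},{"tx":0,"ty":0,"tz":45,"wx":0,"wy":0,"wz":0},{"tx":0,"ty":0,"tz":73,"wx":0,"wy":0,"wz":0},{"tx":-10,"ty":10,"tz":73,"wx":0,"wy":0,"wz":0},{"tx":-30,"ty":30,"tz":73,"wx":0,"wy":0,"wz":0},{"tx":-55,"ty":55,"tz":73,"wx":0,"wy":0,"wz":0},{"tx":-80,"ty":80,"tz":73,"wx":0,"wy":0,"wz":0},{"tx":-105,"ty":105,"tz":73,"wx":0,"wy":0,"wz":0},{"tx":-130,"ty":130,"tz":73,"wx":0,"wy":0,"wz":0},{"tx":-155,"ty":155,"tz":73,"wx":0,"wy":0,"wz":0},{"tx":-170,"ty":172,"tz":73,"wx":0,"wy":0,"wz":0},{"tx":-177,"ty":180,"tz":73,"wx":0,"wy":0,"wz":0},{"tx":-177,"ty":180,"tz":73,"wx":0,"wy":0,"wz":0},{"tx":-177,"ty":180,"tz":73,"wx":0,"wy":0,"wz":0},{"tx":-177,"ty":180,"tz":73,"wx":0,"wy":0,"wz":0}]' >/dev/null; python3 chk.py 3 && python3 -m jog '[{"tx":0,"ty":0,"tz":-20,"wx":0,"wy":0,"wz":0},{"tx":0,"ty":0,"tz":-40,"wx":0,"wy":0,"wz":0},{"tx":0,"ty":0,"tz":-50,"wx":0,"wy":0,"wz":0},{"tx":0,"ty":0,"tz":-55,"wx":0,"wy":0,"wz":0},{"tx":0,"ty":0,"tz":-55,"wx":0,"wy":0,"wz":0}]' >/dev/null && python3 chk.py 3 && python3 -m jog '[{"tx":0,"ty":0,"tz":-5,"wx":0,"wy":0,"wz":0},{"tx":0,"ty":0,"tz":-10,"wx":0,"wy":0,"wz":0},{"tx":0,"ty":0,"tz":-10,"wx":0,"wy":0,"wz":0}]' >/dev/null && python3 chk.py 3 && python3 -m jog '[{"tx":0,"ty":0,"tz":-10,"wx":0,"wy":0,"wz":0},{"tx":0,"ty":0,"tz":-20,"wx":0,"wy":0,"wz":0},{"tx":0,"ty":0,"tz":-30,"wx":0,"wy":0,"wz":0},{"tx":0,"ty":0,"tz":-40,"wx":0,"wy":0,"wz":0},{"tx":0,"ty":0,"tz":-40,"wx":0,"wy":0,"wz":0}]' >/dev/null && python3 chk.py 3 && python3 -m jog '[{"tx":0,"ty":0,"tz":-2,"wx":0,"wy":0,"wz":0},{"tx":0,"ty":0,"tz":-4,"wx":0,"wy":0,"wz":0},{"tx":0,"ty":0,"tz":-4,"wx":0,"wy":0,"wz":0},{"tx":0,"ty":0,"tz":-4,"wx":0,"wy":0,"wz":0}]' >/dev/null && python3 chk.py 3  && python3 -m jog '[{"tx":0,"ty":0,"tz":-1,"wx":0,"wy":0,"wz":0},{"tx":0,"ty":0,"tz":-1,"wx":0,"wy":0,"wz":0},{"tx":0,"ty":0,"tz":-1,"wx":0,"wy":0,"wz":0},{"tx":0,"ty":0,"tz":-1,"wx":0,"wy":0,"wz":0}]' >/dev/null && python3 chk.py 3
```

```text
foot 119.7 xy [435.  -74.8] F [ 0.3 -0.7 -1.2]
foot 63.7 xy [434.1 -74.7] F [ 0.2  0.1 -0.6]
foot 54.3 xy [434.2 -74.3] F [-0.2 -0.3 -1.1]
foot 13.7 xy [433.6 -74.1] F [ 0.7  1.1 -2.5]
foot 11.2 xy [434.4 -74.2] F [-0.2 -0.7 -1.2]
foot 9.9 xy [434.2 -74.2] F [-0.4 -0.  -1.6]
```

```bash
for i in 1; do :; done; python3 -m jog '[{"tx":0,"ty":0,"tz":-1,"wx":0,"wy":0,"wz":0},{"tx":0,"ty":0,"tz":-1,"wx":0,"wy":0,"wz":0},{"tx":0,"ty":0,"tz":-1,"wx":0,"wy":0,"wz":0}]' >/dev/null && python3 chk.py 2  && python3 -m jog '[{"tx":0,"ty":0,"tz":-1,"wx":0,"wy":0,"wz":0},{"tx":0,"ty":0,"tz":-1,"wx":0,"wy":0,"wz":0},{"tx":0,"ty":0,"tz":-1,"wx":0,"wy":0,"wz":0}]' >/dev/null && python3 chk.py 2 && python3 -m jog '[{"tx":0,"ty":0,"tz":-1,"wx":0,"wy":0,"wz":0},{"tx":0,"ty":0,"tz":-1,"wx":0,"wy":0,"wz":0},{"tx":0,"ty":0,"tz":-1,"wx":0,"wy":0,"wz":0}]' >/dev/null && python3 chk.py 2 && python3 -m jog '[{"tx":0,"ty":0,"tz":-1,"wx":0,"wy":0,"wz":0},{"tx":0,"ty":0,"tz":-1,"wx":0,"wy":0,"wz":0},{"tx":0,"ty":0,"tz":-1,"wx":0,"wy":0,"wz":0}]' >/dev/null && python3 chk.py 2
```

```text
foot 9.7 xy [434.7 -74.3] F [-2.6  0.8 14.8]
```

The stand floor is reached within 0.2 mm of the original height, so there was no real slip and A and C are within measuring noise. I'll make a second pass in the same order with settled, averaged readings.

```bash
cat > meas.py <<'E'
from workcell import robot
import numpy as np
Z=[];F=[];XY=[]
for i in range(5):
    robot.capture("top");s=robot.read_state();Z.append(s["position"][2]*1e3-118.5);F.append(s["force"]);XY.append(s["position"][:2]*1e3)
print("foot %.2f +-%.2f"%(np.mean(Z),np.std(Z)),"F",np.mean(F,0).round(1),"xy",np.mean(XY,0).round(1),"t %.1f"%s["time_s"],flush=True)
E
python3 meas.py
python3 -m jog '[{"tx":0,"ty":0,"tz":20,"wx":0,"wy":0,"wz":0},{"tx":0,"ty":0,"tz":45,"wx":0,"wy":0,"wz":0},{"tx":0,"ty":0,"tz":75,"wx":0,"wy":0,"wz":0},{"tx":0,"ty":0,"tz":105,"wx":0,"wy":0,"wz":0},{"tx":10,"ty":20,"tz":111,"wx":0,"wy":0,"wz":0},{"tx":28,"ty":50,"tz":111,"wx":0,"wy":0,"wz":0},{"tx":46,"ty":80,"tz":111,"wx":0,"wy":0,"wz":0},{"tx":65,"ty":110,"tz":111,"wx":0,"wy":0,"wz":0},{"tx":85,"ty":140,"tz":111,"wx":0,"wy":0,"wz":0},{"tx":105,"ty":170,"tz":111,"wx":0,"wy":0,"wz":0},{"tx":125,"ty":200,"tz":111,"wx":0,"wy":0,"wz":0},{"tx":145,"ty":230,"tz":111,"wx":0,"wy":0,"wz":0},{"tx":165,"ty":260,"tz":111,"wx":0,"wy":0,"wz":0},{"tx":185,"ty":285,"tz":111,"wx":0,"wy":0,"wz":0},{"tx":202,"ty":306,"tz":111,"wx":0,"wy":0,"wz":0},{"tx":202,"ty":306,"tz":111,"wx":0,"wy":0,"wz":0},{"tx":202,"ty":306,"tz":111,"wx":0,"wy":0,"wz":0},{"tx":202,"ty":306,"tz":111,"wx":0,"wy":0,"wz":0}]' | head -2
python3 - <<'E'
from h import *
s=robot.capture("scene");t=robot.capture("top")
f=cv2.absdiff(t["frame"],cv2.imread("pics/top0.png")[:,:,::-1]).max(2)
# rim A / C still where they were: compare patches with first frames
s0=cv2.imread("pics/scene0.png")[:,:,::-1]
for n,(x0,x1,y0,y1) in dict(A=(385,420,245,270),B=(262,296,205,245),C=(215,248,192,232)).items(): print(n,cv2.absdiff(s["frame"],s0)[y0:y1,x0:x1].mean().round(1))
E
python3 -m jog '[{"tx":0,"ty":0,"tz":-15,"wx":0,"wy":0,"wz":0},{"tx":0,"ty":0,"tz":-30,"wx":0,"wy":0,"wz":0},{"tx":0,"ty":0,"tz":-45,"wx":0,"wy":0,"wz":0},{"tx":0,"ty":0,"tz":-60,"wx":0,"wy":0,"wz":0},{"tx":0,"ty":0,"tz":-68,"wx":0,"wy":0,"wz":0},{"tx":0,"ty":0,"tz":-68,"wx":0,"wy":0,"wz":0},{"tx":0,"ty":0,"tz":-68,"wx":0,"wy":0,"wz":0}]' >/dev/null; python3 chk.py 3 && python3 -m jog '[{"tx":0,"ty":0,"tz":-2,"wx":0,"wy":0,"wz":0},{"tx":0,"ty":0,"tz":-4,"wx":0,"wy":0,"wz":0},{"tx":0,"ty":0,"tz":-4,"wx":0,"wy":0,"wz":0},{"tx":0,"ty":0,"tz":-4,"wx":0,"wy":0,"wz":0}]' >/dev/null; python3 meas.py; python3 -m jog '[{"tx":0,"ty":0,"tz":-1,"wx":0,"wy":0,"wz":0},{"tx":0,"ty":0,"tz":-1,"wx":0,"wy":0,"wz":0},{"tx":0,"ty":0,"tz":-1,"wx":0,"wy":0,"wz":0},{"tx":0,"ty":0,"tz":-1,"wx":0,"wy":0,"wz":0}]' >/dev/null; python3 meas.py; python3 -m jog '[{"tx":0,"ty":0,"tz":-1,"wx":0,"wy":0,"wz":0},{"tx":0,"ty":0,"tz":-1,"wx":0,"wy":0,"wz":0},{"tx":0,"ty":0,"tz":-1,"wx":0,"wy":0,"wz":0},{"tx":0,"ty":0,"tz":-1,"wx":0,"wy":0,"wz":0}]' >/dev/null; python3 meas.py
```

```text
foot 9.68 +-0.01 F [-2.8  0.4 14.3] xy [434.7 -74.3] t 16.7
time_s: 18.17
position: [0.6359, 0.2315, 0.238]
A 2.7
B 0.4
C 0.4
foot 52.6 xy [636.  231.4] F [-0.5 -0.8 -1.1]
foot 47.98 +-0.05 F [ 0.3  0.3 -0.9] xy [636.2 231.9] t 19.4
foot 47.60 +-0.01 F [-1.6 -0.6  7. ] xy [636.4 231.9] t 20.0
foot 47.51 +-0.01 F [-3.  -1.4 15.6] xy [636.7 232. ] t 20.6
```

```bash
python3 -m jog '[{"tx":0,"ty":0,"tz":15,"wx":0,"wy":0,"wz":0},{"tx":0,"ty":0,"tz":40,"wx":0,"wy":0,"wz":0},{"tx":0,"ty":0,"tz":65,"wx":0,"wy":0,"wz":0},{"tx":0,"ty":-5,"tz":74,"wx":0,"wy":0,"wz":0},{"tx":0,"ty":-30,"tz":74,"wx":0,"wy":0,"wz":0},{"tx":-1,"ty":-60,"tz":74,"wx":0,"wy":0,"wz":0},{"tx":-1,"ty":-95,"tz":74,"wx":0,"wy":0,"wz":0},{"tx":-2,"ty":-130,"tz":74,"wx":0,"wy":0,"wz":0},{"tx":-3,"ty":-165,"tz":74,"wx":0,"wy":0,"wz":0},{"tx":-4,"ty":-200,"tz":74,"wx":0,"wy":0,"wz":0},{"tx":-5,"ty":-235,"tz":74,"wx":0,"wy":0,"wz":0},{"tx":-6,"ty":-270,"tz":74,"wx":0,"wy":0,"wz":0},{"tx":-6,"ty":-300,"tz":74,"wx":0,"wy":0,"wz":0},{"tx":-6,"ty":-325,"tz":74,"wx":0,"wy":0,"wz":0},{"tx":-6,"ty":-338,"tz":74,"wx":0,"wy":0,"wz":0},{"tx":-6,"ty":-338,"tz":74,"wx":0,"wy":0,"wz":0},{"tx":-6,"ty":-338,"tz":74,"wx":0,"wy":0,"wz":0},{"tx":-6,"ty":-338,"tz":74,"wx":0,"wy":0,"wz":0}]' >/dev/null; python3 - <<'E'
from h import *
s=robot.capture("scene");s0=cv2.imread("pics/scene0.png")[:,:,::-1]
for n,(x0,x1,y0,y1) in dict(A=(385,420,245,270),B=(262,296,215,245),C=(215,248,192,232)).items(): print(n,cv2.absdiff(s["frame"],s0)[y0:y1,x0:x1].mean().round(1))
E
python3 -m jog '[{"tx":0,"ty":0,"tz":-20,"wx":0,"wy":0,"wz":0},{"tx":0,"ty":0,"tz":-40,"wx":0,"wy":0,"wz":0},{"tx":0,"ty":0,"tz":-60,"wx":0,"wy":0,"wz":0},{"tx":0,"ty":0,"tz":-75,"wx":0,"wy":0,"wz":0},{"tx":0,"ty":0,"tz":-80,"wx":0,"wy":0,"wz":0},{"tx":0,"ty":0,"tz":-80,"wx":0,"wy":0,"wz":0},{"tx":0,"ty":0,"tz":-80,"wx":0,"wy":0,"wz":0}]' >/dev/null; python3 chk.py 3 && python3 -m jog '[{"tx":0,"ty":0,"tz":-2,"wx":0,"wy":0,"wz":0},{"tx":0,"ty":0,"tz":-4,"wx":0,"wy":0,"wz":0},{"tx":0,"ty":0,"tz":-4,"wx":0,"wy":0,"wz":0},{"tx":0,"ty":0,"tz":-5,"wx":0,"wy":0,"wz":0},{"tx":0,"ty":0,"tz":-5,"wx":0,"wy":0,"wz":0},{"tx":0,"ty":0,"tz":-5,"wx":0,"wy":0,"wz":0}]' >/dev/null; python3 meas.py
python3 -m jog '[{"tx":0,"ty":0,"tz":15,"wx":0,"wy":0,"wz":0},{"tx":0,"ty":0,"tz":40,"wx":0,"wy":0,"wz":0},{"tx":0,"ty":0,"tz":65,"wx":0,"wy":0,"wz":0},{"tx":0,"ty":0,"tz":85,"wx":0,"wy":0,"wz":0},{"tx":-4,"ty":-30,"tz":85,"wx":0,"wy":0,"wz":0},{"tx":-8,"ty":-65,"tz":85,"wx":0,"wy":0,"wz":0},{"tx":-13,"ty":-100,"tz":85,"wx":0,"wy":0,"wz":0},{"tx":-17,"ty":-130,"tz":85,"wx":0,"wy":0,"wz":0},{"tx":-19,"ty":-148,"tz":85,"wx":0,"wy":0,"wz":0},{"tx":-19,"ty":-148,"tz":85,"wx":0,"wy":0,"wz":0},{"tx":-19,"ty":-148,"tz":85,"wx":0,"wy":0,"wz":0},{"tx":-19,"ty":-148,"tz":85,"wx":0,"wy":0,"wz":0}]' >/dev/null
python3 - <<'E'
from h import *
s=robot.capture("scene");s0=cv2.imread("pics/scene0.png")[:,:,::-1]
for n,(x0,x1,y0,y1) in dict(A=(385,420,245,270),B=(262,296,215,245),C=(215,248,205,232)).items(): print(n,cv2.absdiff(s["frame"],s0)[y0:y1,x0:x1].mean().round(1))
E
python3 -m jog '[{"tx":0,"ty":0,"tz":-20,"wx":0,"wy":0,"wz":0},{"tx":0,"ty":0,"tz":-40,"wx":0,"wy":0,"wz":0},{"tx":0,"ty":0,"tz":-60,"wx":0,"wy":0,"wz":0},{"tx":0,"ty":0,"tz":-68,"wx":0,"wy":0,"wz":0},{"tx":0,"ty":0,"tz":-68,"wx":0,"wy":0,"wz":0},{"tx":0,"ty":0,"tz":-68,"wx":0,"wy":0,"wz":0}]' >/dev/null; python3 chk.py 3 && python3 -m jog '[{"tx":0,"ty":0,"tz":-2,"wx":0,"wy":0,"wz":0},{"tx":0,"ty":0,"tz":-4,"wx":0,"wy":0,"wz":0},{"tx":0,"ty":0,"tz":-4,"wx":0,"wy":0,"wz":0},{"tx":0,"ty":0,"tz":-4,"wx":0,"wy":0,"wz":0}]' >/dev/null; python3 meas.py; python3 -m jog '[{"tx":0,"ty":0,"tz":-1,"wx":0,"wy":0,"wz":0},{"tx":0,"ty":0,"tz":-1,"wx":0,"wy":0,"wz":0},{"tx":0,"ty":0,"tz":-1,"wx":0,"wy":0,"wz":0},{"tx":0,"ty":0,"tz":-1,"wx":0,"wy":0,"wz":0}]' >/dev/null; python3 meas.py
```

```text
A 0.5
B 25.3
C 0.4
foot 40.6 xy [ 630.4 -105.6] F [ 0.6  0.1 -1.2]
foot 34.88 +-0.01 F [-0.   0.5 -0.9] xy [ 630.2 -106.2] t 23.5
A 0.4
B 32.8
C 1.2
foot 52.5 xy [ 611.3 -253.5] F [-0.  -0.4  0.9]
foot 48.05 +-0.09 F [ 0.3 -0.1 -0.5] xy [ 611.2 -254.2] t 25.6
foot 47.75 +-0.02 F [-1.5  0.5  7.7] xy [ 611.4 -254.3] t 26.2
```

B shows no contact at its old spot: it was knocked aside while I was at A, and the first reading stands (≈ 56.3 mm, 6 clicks). Settled readings at equal load are A 47.60 and C 47.75, against noise of 0.02, so C is the fullest. Next: return the dipstick and look for B.

```bash
python3 -m jog '[{"tx":0,"ty":0,"tz":20,"wx":0,"wy":0,"wz":0},{"tx":0,"ty":0,"tz":45,"wx":0,"wy":0,"wz":0},{"tx":0,"ty":0,"tz":73,"wx":0,"wy":0,"wz":0},{"tx":-10,"ty":10,"tz":73,"wx":0,"wy":0,"wz":0},{"tx":-30,"ty":30,"tz":73,"wx":0,"wy":0,"wz":0},{"tx":-55,"ty":55,"tz":73,"wx":0,"wy":0,"wz":0},{"tx":-80,"ty":80,"tz":73,"wx":0,"wy":0,"wz":0},{"tx":-105,"ty":105,"tz":73,"wx":0,"wy":0,"wz":0},{"tx":-130,"ty":130,"tz":73,"wx":0,"wy":0,"wz":0},{"tx":-155,"ty":155,"tz":73,"wx":0,"wy":0,"wz":0},{"tx":-170,"ty":172,"tz":73,"wx":0,"wy":0,"wz":0},{"tx":-177,"ty":180,"tz":73,"wx":0,"wy":0,"wz":0},{"tx":-177,"ty":180,"tz":73,"wx":0,"wy":0,"wz":0},{"tx":-177,"ty":180,"tz":73,"wx":0,"wy":0,"wz":0},{"tx":-177,"ty":180,"tz":73,"wx":0,"wy":0,"wz":0}]' >/dev/null; python3 chk.py 3 && python3 -m jog '[{"tx":0,"ty":0,"tz":-20,"wx":0,"wy":0,"wz":0},{"tx":0,"ty":0,"tz":-40,"wx":0,"wy":0,"wz":0},{"tx":0,"ty":0,"tz":-50,"wx":0,"wy":0,"wz":0},{"tx":0,"ty":0,"tz":-55,"wx":0,"wy":0,"wz":0},{"tx":0,"ty":0,"tz":-60,"wx":0,"wy":0,"wz":0},{"tx":0,"ty":0,"tz":-65,"wx":0,"wy":0,"wz":0}]' >/dev/null && python3 chk.py 3 && python3 -m jog '[{"tx":0,"ty":0,"tz":-10,"wx":0,"wy":0,"wz":0},{"tx":0,"ty":0,"tz":-20,"wx":0,"wy":0,"wz":0},{"tx":0,"ty":0,"tz":-30,"wx":0,"wy":0,"wz":0},{"tx":0,"ty":0,"tz":-40,"wx":0,"wy":0,"wz":0},{"tx":0,"ty":0,"tz":-43,"wx":0,"wy":0,"wz":0},{"tx":0,"ty":0,"tz":-45,"wx":0,"wy":0,"wz":0},{"tx":0,"ty":0,"tz":-46,"wx":0,"wy":0,"wz":0},{"tx":0,"ty":0,"tz":-46,"wx":0,"wy":0,"wz":0},{"tx":0,"ty":0,"tz":-46,"wx":0,"wy":0,"wz":0}]' >/dev/null && python3 chk.py 30 && python3 -m jog '[{"tx":0,"ty":0,"tz":0,"wx":0,"wy":0,"wz":0},{"tx":0,"ty":0,"tz":0,"wx":0,"wy":0,"wz":0},{"tx":0,"ty":0,"tz":0,"wx":0,"wy":0,"wz":0},{"tx":0,"ty":0,"tz":0,"wx":0,"wy":0,"wz":0},{"tx":0,"ty":0,"tz":0,"wx":0,"wy":0,"wz":0},{"tx":0,"ty":0,"tz":0,"wx":0,"wy":0,"wz":0},{"tx":0,"ty":0,"tz":30,"wx":0,"wy":0,"wz":0},{"tx":0,"ty":0,"tz":70,"wx":0,"wy":0,"wz":0},{"tx":0,"ty":0,"tz":110,"wx":0,"wy":0,"wz":0},{"tx":-15,"ty":20,"tz":120,"wx":0,"wy":0,"wz":0},{"tx":-40,"ty":50,"tz":120,"wx":0,"wy":0,"wz":0},{"tx":-60,"ty":80,"tz":120,"wx":0,"wy":0,"wz":0},{"tx":-70,"ty":110,"tz":120,"wx":0,"wy":0,"wz":0},{"tx":-70,"ty":140,"tz":120,"wx":0,"wy":0,"wz":0},{"tx":-70,"ty":170,"tz":120,"wx":0,"wy":0,"wz":0},{"tx":-70,"ty":200,"tz":120,"wx":0,"wy":0,"wz":0},{"tx":-70,"ty":200,"tz":120,"wx":0,"wy":0,"wz":0},{"tx":-70,"ty":200,"tz":120,"wx":0,"wy":0,"wz":0}]' 0
python3 - <<'E'
from h import *
t=robot.capture("top");s=robot.capture("scene")
a=cv2.resize(t["frame"][130:270,200:430,::-1],None,fx=2.6,fy=2.6,interpolation=cv2.INTER_CUBIC)
b=cv2.resize(s["frame"][130:280,190:440,::-1],None,fx=2.392,fy=1.5,interpolation=cv2.INTER_CUBIC)
b=b[:,:a.shape[1]];print(a.shape,b.shape)
cv2.imwrite("pics/s7.png",np.vstack([a,b[:, :a.shape[1]]]) if b.shape[1]==a.shape[1] else a)
f=t["frame"];h=cv2.cvtColor(f,cv2.COLOR_RGB2HSV);H,S,V=[h[:,:,i].astype(int) for i in range(3)]
roi=np.zeros(H.shape,bool);roi[140:270,200:430]=1
print("yellow",blobs(roi&(H>24)&(H<36)&(S>120)))
E
```

```text
foot 119.8 xy [435.  -74.8] F [-0.1  0.2 -1. ]
foot 54.7 xy [434.8 -74.6] F [ 0.4 -0.2 -1.7]
foot 9.8 xy [434.6 -74.3] F [-1.7  1.4  6.6]
time_s: 30.2
position: [0.3639, 0.127, 0.2472]
eef_rot: [[-0.978, 0.207, -0.0], [0.207, 0.978, -0.0], [0.0, -0.0, -1.0]]
force: [-0.2, 0.0, -0.0]
opening: 0.0856
grasp_force: 0.0
(364, 598, 3) (225, 598, 3)
yellow [([220, 163, 7, 7, 41], [222.9, 165.8]), ([332, 166, 8, 7, 44], [335.7, 168.5]), ([399, 169, 7, 8, 37], [401.7, 172.2])]
```

View pics/s7.png

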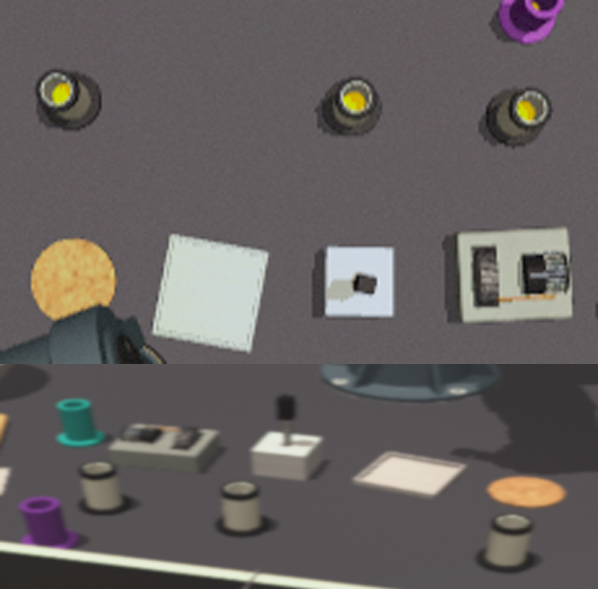

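B is now at top-view rim (336.5,168.5), about 32 mm toward +y. A and C have not moved, and the dipstick is standing in its stand at (340,239). Moving above B.

```bash
python3 -m jog '[{"tx":15,"ty":-12,"tz":0,"wx":0,"wy":0,"wz":0},{"tx":40,"ty":-30,"tz":0,"wx":0,"wy":0,"wz":0},{"tx":65,"ty":-50,"tz":0,"wx":0,"wy":0,"wz":0},{"tx":95,"ty":-72,"tz":0,"wx":0,"wy":0,"wz":0},{"tx":125,"ty":-95,"tz":0,"wx":0,"wy":0,"wz":0},{"tx":155,"ty":-118,"tz":-10,"wx":0,"wy":0,"wz":0},{"tx":185,"ty":-141,"tz":-30,"wx":0,"wy":0,"wz":0},{"tx":215,"ty":-164,"tz":-55,"wx":0,"wy":0,"wz":0},{"tx":240,"ty":-185,"tz":-80,"wx":0,"wy":0,"wz":0},{"tx":259,"ty":-199,"tz":-97,"wx":0,"wy":0,"wz":0},{"tx":259,"ty":-199,"tz":-97,"wx":0,"wy":0,"wz":0},{"tx":259,"ty":-199,"tz":-97,"wx":0,"wy":0,"wz":0}]' 0 40
python3 - <<'E'
from h import *
s=robot.capture("scene");t=robot.capture("top")
print("scene est",onz(s,289.9,215.6,.09),"top est",onz(t,336.5,168.5,.09)+[.001,.0026])
p=robot.read_state()["position"];q=proj(s,[p[0],p[1],.09])+[.9,.4]
x,y=q.astype(int);cv2.imwrite("pics/s8.png",cv2.resize(s["frame"][y-60:y+40,x-50:x+50,::-1],(500,500),interpolation=cv2.INTER_CUBIC));print((q-[x-50,y-60])*5)
E
```

```text
time_s: 31.3
position: [0.6224, -0.0754, 0.1484]
eef_rot: [[-0.977, 0.213, -0.003], [0.213, 0.977, 0.0], [0.003, -0.0, -1.0]]
force: [-0.3, 1.0, -0.2]
opening: 0.0855
grasp_force: 0.0
scene est [ 0.6356 -0.0684] top est [ 0.6209 -0.0721]
[252. 304.]
```

View pics/s8.png

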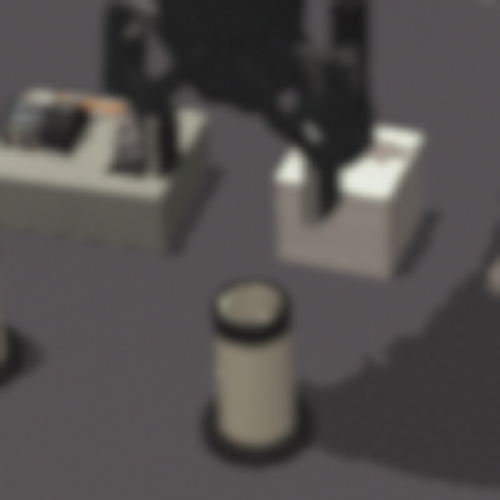

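Rim centre is at (251,305) against the projection (252,304), so the gripper is centred over B. Descend, grip and lift.

```bash
python3 -m jog '[{"tx":1,"ty":1,"tz":-25,"wx":0,"wy":0,"wz":0},{"tx":1,"ty":1,"tz":-50,"wx":0,"wy":0,"wz":0},{"tx":1,"ty":1,"tz":-75,"wx":0,"wy":0,"wz":0},{"tx":1,"ty":1,"tz":-95,"wx":0,"wy":0,"wz":0},{"tx":1,"ty":1,"tz":-98,"wx":0,"wy":0,"wz":0},{"tx":1,"ty":1,"tz":-98,"wx":0,"wy":0,"wz":0}]' >/dev/null; python3 chk.py 5 && python3 -m jog '[{"tx":0,"ty":0,"tz":0,"wx":0,"wy":0,"wz":0},{"tx":0,"ty":0,"tz":0,"wx":0,"wy":0,"wz":0},{"tx":0,"ty":0,"tz":0,"wx":0,"wy":0,"wz":0},{"tx":0,"ty":0,"tz":0,"wx":0,"wy":0,"wz":0},{"tx":0,"ty":0,"tz":0,"wx":0,"wy":0,"wz":0},{"tx":0,"ty":0,"tz":0,"wx":0,"wy":0,"wz":0},{"tx":0,"ty":0,"tz":0,"wx":0,"wy":0,"wz":0},{"tx":0,"ty":0,"tz":0,"wx":0,"wy":0,"wz":0},{"tx":0,"ty":0,"tz":0,"wx":0,"wy":0,"wz":0}]' 255 40 && python3 -m jog '[{"tx":0,"ty":0,"tz":15,"wx":0,"wy":0,"wz":0},{"tx":0,"ty":0,"tz":35,"wx":0,"wy":0,"wz":0},{"tx":-10,"ty":8,"tz":50,"wx":0,"wy":0,"wz":0},{"tx":-30,"ty":24,"tz":50,"wx":0,"wy":0,"wz":0},{"tx":-55,"ty":44,"tz":50,"wx":0,"wy":0,"wz":0},{"tx":-80,"ty":65,"tz":50,"wx":0,"wy":0,"wz":0},{"tx":-105,"ty":85,"tz":50,"wx":0,"wy":0,"wz":0},{"tx":-130,"ty":105,"tz":50,"wx":0,"wy":0,"wz":0},{"tx":-155,"ty":125,"tz":50,"wx":0,"wy":0,"wz":0},{"tx":-180,"ty":145,"tz":50,"wx":0,"wy":0,"wz":0},{"tx":-192,"ty":156,"tz":50,"wx":0,"wy":0,"wz":0},{"tx":-198,"ty":160,"tz":50,"wx":0,"wy":0,"wz":0},{"tx":-198,"ty":160,"tz":50,"wx":0,"wy":0,"wz":0},{"tx":-198,"ty":160,"tz":50,"wx":0,"wy":0,"wz":0}]'
python3 - <<'E'
from h import *
s=robot.capture("scene");t=robot.capture("top")
p=robot.read_state()["position"];q=proj(s,[p[0],p[1],.05])
x,y=q.astype(int);cv2.imwrite("pics/s9.png",cv2.resize(s["frame"][y-60:y+40,x-50:x+50,::-1],(500,500),interpolation=cv2.INTER_CUBIC))
for X in([p[0],p[1],.05],[.4258,.0862,.004]):print((proj(s,X)+[.9,.4]-[x-50,y-60])*5)
E
```

```text
foot -65.6 xy [623.5 -71.8] F [ 0.7 -0.1  0.4]
time_s: 32.65
position: [0.6249, -0.0723, 0.0537]
eef_rot: [[-0.978, 0.21, 0.002], [0.21, 0.978, -0.0], [-0.002, 0.0, -1.0]]
force: [-0.4, -1.2, 9.2]
opening: 0.0413
grasp_force: 39.1
time_s: 33.82
position: [0.4268, 0.0877, 0.1026]
eef_rot: [[-0.978, 0.21, 0.001], [0.21, 0.978, -0.0], [-0.001, 0.0, -1.0]]
force: [0.7, 0.9, -3.1]
opening: 0.0416
grasp_force: 41.4
[255. 305.]
[250. 365.]
```

View pics/s9.png

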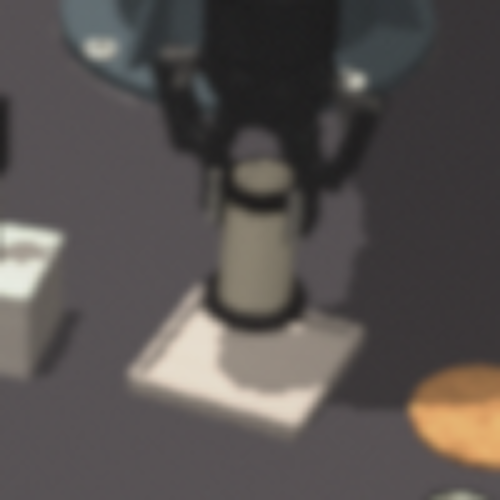

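B hangs level over the tray (foot at (255,300), tray centre about (246,358) allowing for height). Lower and release, then rise.

```bash
python3 -m jog '[{"tx":-1,"ty":-1,"tz":-15,"wx":0,"wy":0,"wz":0},{"tx":-1,"ty":-1,"tz":-30,"wx":0,"wy":0,"wz":0},{"tx":-1,"ty":-1,"tz":-40,"wx":0,"wy":0,"wz":0},{"tx":-1,"ty":-1,"tz":-44,"wx":0,"wy":0,"wz":0},{"tx":-1,"ty":-1,"tz":-45,"wx":0,"wy":0,"wz":0},{"tx":-1,"ty":-1,"tz":-45,"wx":0,"wy":0,"wz":0},{"tx":-1,"ty":-1,"tz":-45,"wx":0,"wy":0,"wz":0}]' >/dev/null; python3 chk.py 50; python3 -m jog '[{"tx":0,"ty":0,"tz":0,"wx":0,"wy":0,"wz":0},{"tx":0,"ty":0,"tz":0,"wx":0,"wy":0,"wz":0},{"tx":0,"ty":0,"tz":0,"wx":0,"wy":0,"wz":0},{"tx":0,"ty":0,"tz":0,"wx":0,"wy":0,"wz":0},{"tx":0,"ty":0,"tz":0,"wx":0,"wy":0,"wz":0},{"tx":0,"ty":0,"tz":0,"wx":0,"wy":0,"wz":0},{"tx":0,"ty":0,"tz":0,"wx":0,"wy":0,"wz":0},{"tx":0,"ty":0,"tz":25,"wx":0,"wy":0,"wz":0},{"tx":0,"ty":0,"tz":60,"wx":0,"wy":0,"wz":0},{"tx":0,"ty":0,"tz":95,"wx":0,"wy":0,"wz":0},{"tx":25,"ty":-5,"tz":120,"wx":0,"wy":0,"wz":0},{"tx":60,"ty":-20,"tz":120,"wx":0,"wy":0,"wz":0},{"tx":90,"ty":-40,"tz":120,"wx":0,"wy":0,"wz":0},{"tx":115,"ty":-65,"tz":120,"wx":0,"wy":0,"wz":0},{"tx":135,"ty":-95,"tz":120,"wx":0,"wy":0,"wz":0},{"tx":150,"ty":-125,"tz":120,"wx":0,"wy":0,"wz":0},{"tx":160,"ty":-160,"tz":120,"wx":0,"wy":0,"wz":0},{"tx":168,"ty":-195,"tz":120,"wx":0,"wy":0,"wz":0},{"tx":175,"ty":-230,"tz":120,"wx":0,"wy":0,"wz":0},{"tx":180,"ty":-265,"tz":120,"wx":0,"wy":0,"wz":0}]' 0; python3 -m jog '[{"tx":4,"ty":-35,"tz":0,"wx":0,"wy":0,"wz":0},{"tx":6,"ty":-65,"tz":-10,"wx":0,"wy":0,"wz":0},{"tx":6,"ty":-76,"tz":-25,"wx":0,"wy":0,"wz":0},{"tx":6,"ty":-76,"tz":-30,"wx":0,"wy":0,"wz":0},{"tx":6,"ty":-76,"tz":-30,"wx":0,"wy":0,"wz":0},{"tx":6,"ty":-76,"tz":-30,"wx":0,"wy":0,"wz":0}]'
python3 - <<'E'
from h import *
s=robot.capture("scene");t=robot.capture("top")
p=robot.read_state()["position"]
a=cv2.resize(s["frame"][130:270,200:430,::-1],None,fx=2.6,fy=2.6,interpolation=cv2.INTER_CUBIC)
b=cv2.resize(t["frame"][200:270,200:430,::-1],None,fx=2.6,fy=2.6,interpolation=cv2.INTER_CUBIC)
cv2.imwrite("pics/s10.png",np.vstack([a,b]));print((proj(s,[p[0],p[1],.09])+[.9,.4]-[200,130])*2.6)
s0=cv2.imread("pics/scene0.png")[:,:,::-1]
for n,(x0,x1,y0,y1) in dict(A=(385,420,235,270),C=(215,248,205,232)).items(): print(n,cv2.absdiff(s["frame"],s0)[y0:y1,x0:x1].mean().round(1))
E
```

```text
foot -61.0 xy [425.8  86.4] F [ 0.8  0.4 -3. ]
time_s: 36.17
position: [0.6054, -0.1799, 0.177]
eef_rot: [[-0.978, 0.21, -0.0], [0.21, 0.978, 0.0], [0.0, 0.0, -1.0]]
force: [1.1, -0.5, 0.1]
opening: 0.0854
grasp_force: 0.0
time_s: 36.67
position: [0.611, -0.2532, 0.1474]
eef_rot: [[-0.978, 0.21, -0.001], [0.21, 0.978, 0.0], [0.001, 0.0, -1.0]]
force: [-0.7, -0.1, 0.4]
opening: 0.0852
grasp_force: 0.0
[ 79.3  182.26]
A 0.5
C 1.3
```

View pics/s10.png

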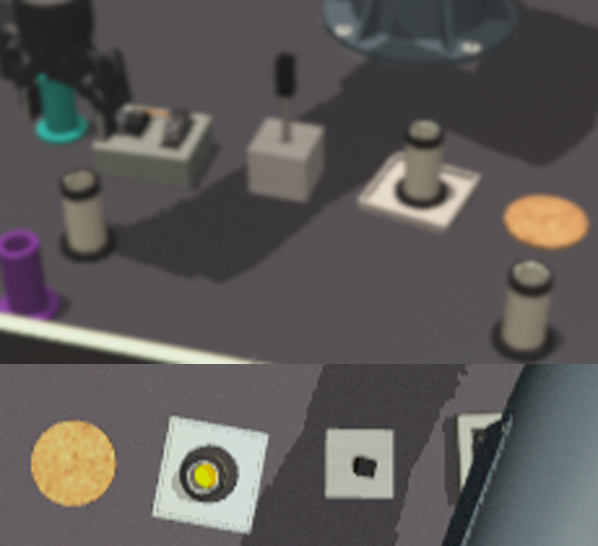

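B stands in the tray and the gripper is centred over C, whose rim at (79,182) matches the projection. My 14 pictures are used up, so everything from here is numeric. Gripping C and carrying it to the coaster.

```bash
python3 -m jog '[{"tx":0,"ty":0,"tz":-25,"wx":0,"wy":0,"wz":0},{"tx":0,"ty":0,"tz":-50,"wx":0,"wy":0,"wz":0},{"tx":0,"ty":0,"tz":-75,"wx":0,"wy":0,"wz":0},{"tx":0,"ty":0,"tz":-93,"wx":0,"wy":0,"wz":0},{"tx":0,"ty":0,"tz":-95,"wx":0,"wy":0,"wz":0},{"tx":0,"ty":0,"tz":-95,"wx":0,"wy":0,"wz":0}]' >/dev/null; python3 chk.py 5 && python3 -m jog '[{"tx":0,"ty":0,"tz":0,"wx":0,"wy":0,"wz":0},{"tx":0,"ty":0,"tz":0,"wx":0,"wy":0,"wz":0},{"tx":0,"ty":0,"tz":0,"wx":0,"wy":0,"wz":0},{"tx":0,"ty":0,"tz":0,"wx":0,"wy":0,"wz":0},{"tx":0,"ty":0,"tz":0,"wx":0,"wy":0,"wz":0},{"tx":0,"ty":0,"tz":0,"wx":0,"wy":0,"wz":0},{"tx":0,"ty":0,"tz":0,"wx":0,"wy":0,"wz":0},{"tx":0,"ty":0,"tz":0,"wx":0,"wy":0,"wz":0},{"tx":0,"ty":0,"tz":0,"wx":0,"wy":0,"wz":0}]' 255 40 && python3 -m jog '[{"tx":0,"ty":0,"tz":15,"wx":0,"wy":0,"wz":0},{"tx":0,"ty":0,"tz":40,"wx":0,"wy":0,"wz":0},{"tx":0,"ty":10,"tz":55,"wx":0,"wy":0,"wz":0},{"tx":-10,"ty":40,"tz":55,"wx":0,"wy":0,"wz":0},{"tx":-20,"ty":75,"tz":55,"wx":0,"wy":0,"wz":0},{"tx":-30,"ty":110,"tz":55,"wx":0,"wy":0,"wz":0},{"tx":-40,"ty":150,"tz":55,"wx":0,"wy":0,"wz":0},{"tx":-50,"ty":190,"tz":55,"wx":0,"wy":0,"wz":0},{"tx":-55,"ty":230,"tz":55,"wx":0,"wy":0,"wz":0},{"tx":-60,"ty":270,"tz":55,"wx":0,"wy":0,"wz":0},{"tx":-65,"ty":305,"tz":55,"wx":0,"wy":0,"wz":0},{"tx":-70,"ty":340,"tz":55,"wx":0,"wy":0,"wz":0},{"tx":-80,"ty":370,"tz":55,"wx":0,"wy":0,"wz":0},{"tx":-92,"ty":400,"tz":55,"wx":0,"wy":0,"wz":0},{"tx":-108,"ty":425,"tz":55,"wx":0,"wy":0,"wz":0},{"tx":-128,"ty":448,"tz":55,"wx":0,"wy":0,"wz":0},{"tx":-148,"ty":468,"tz":55,"wx":0,"wy":0,"wz":0},{"tx":-165,"ty":483,"tz":55,"wx":0,"wy":0,"wz":0},{"tx":-171,"ty":489,"tz":55,"wx":0,"wy":0,"wz":0},{"tx":-171,"ty":489,"tz":55,"wx":0,"wy":0,"wz":0}]'
```

```text
foot -66.1 xy [ 611.  -253.3] F [-0.6 -0.   1.1]
time_s: 38.02
position: [0.6118, -0.2545, 0.0536]
eef_rot: [[-0.978, 0.21, 0.002], [0.21, 0.978, -0.001], [-0.002, -0.0, -1.0]]
force: [-1.3, 0.1, 6.8]
opening: 0.0405
grasp_force: 39.8
time_s: 39.68
position: [0.4391, 0.236, 0.1077]
eef_rot: [[-0.978, 0.208, 0.0], [0.208, 0.978, 0.0], [-0.0, 0.0, -1.0]]
force: [0.9, -0.3, -2.3]
opening: 0.0404
grasp_force: 41.3
```

```bash
python3 -m jog '[{"tx":1,"ty":-1,"tz":-15,"wx":0,"wy":0,"wz":0},{"tx":1,"ty":-1,"tz":-30,"wx":0,"wy":0,"wz":0},{"tx":1,"ty":-1,"tz":-42,"wx":0,"wy":0,"wz":0},{"tx":1,"ty":-1,"tz":-47,"wx":0,"wy":0,"wz":0},{"tx":1,"ty":-1,"tz":-48,"wx":0,"wy":0,"wz":0},{"tx":1,"ty":-1,"tz":-48,"wx":0,"wy":0,"wz":0},{"tx":1,"ty":-1,"tz":-48,"wx":0,"wy":0,"wz":0}]' >/dev/null; python3 chk.py 50; python3 -m jog '[{"tx":0,"ty":0,"tz":0,"wx":0,"wy":0,"wz":0},{"tx":0,"ty":0,"tz":0,"wx":0,"wy":0,"wz":0},{"tx":0,"ty":0,"tz":0,"wx":0,"wy":0,"wz":0},{"tx":0,"ty":0,"tz":0,"wx":0,"wy":0,"wz":0},{"tx":0,"ty":0,"tz":0,"wx":0,"wy":0,"wz":0},{"tx":0,"ty":0,"tz":0,"wx":0,"wy":0,"wz":0},{"tx":0,"ty":0,"tz":0,"wx":0,"wy":0,"wz":0},{"tx":0,"ty":0,"tz":25,"wx":0,"wy":0,"wz":0},{"tx":0,"ty":0,"tz":60,"wx":0,"wy":0,"wz":0},{"tx":0,"ty":0,"tz":95,"wx":0,"wy":0,"wz":0},{"tx":0,"ty":0,"tz":130,"wx":0,"wy":0,"wz":0},{"tx":20,"ty":-20,"tz":140,"wx":0,"wy":0,"wz":0},{"tx":40,"ty":-45,"tz":140,"wx":0,"wy":0,"wz":0},{"tx":60,"ty":-75,"tz":140,"wx":0,"wy":0,"wz":0},{"tx":80,"ty":-105,"tz":140,"wx":0,"wy":0,"wz":0},{"tx":95,"ty":-140,"tz":140,"wx":0,"wy":0,"wz":0},{"tx":100,"ty":-175,"tz":140,"wx":0,"wy":0,"wz":0},{"tx":100,"ty":-200,"tz":140,"wx":0,"wy":0,"wz":0},{"tx":100,"ty":-200,"tz":140,"wx":0,"wy":0,"wz":0}]' 0
python3 - <<'E'
from h import *
t=robot.capture("top");s=robot.capture("scene");f=t["frame"]
h=cv2.cvtColor(f,cv2.COLOR_RGB2HSV);H,S,V=[h[:,:,i].astype(int) for i in range(3)]
roi=np.zeros(H.shape,bool);roi[140:270,200:430]=1
print("yellow",blobs(roi&(H>24)&(H<36)&(S>120)))
print("cork/orange",blobs(roi&(H>5)&(H<24)&(S>80),8))
# expected pixel of objects
print("coaster c",proj(t,[.44,.2323,.006]),"cart base c",proj(t,[.4405,.2322,.006]))
d=roi&(V<60);d[:,305:]=0;d[:205]=0
for b in blobs(d,20):print("dark",b,onz(t,*b[1],.012))
# register: wheel, pointer, box
g=roi.copy();g[:,:370]=0;o=g&(H>3)&(H<22)&(S>70)&(V>80)
ys,xs=np.where(o);print("ptr top px",len(xs),xs.min(),xs.max(),ys.mean())
cv2.imwrite("pics/reg_t.png",f[210:260,365:430,::-1])
np.set_printoptions(linewidth=250)
print(V[214:256,368:426:1][::2,::2])
E
```

```text
foot -58.8 xy [441.8 233.6] F [-0.4  0.7 -2.3]
time_s: 41.85
position: [0.5413, 0.0297, 0.1991]
eef_rot: [[-0.977, 0.214, -0.0], [0.214, 0.977, -0.001], [0.0, -0.001, -1.0]]
force: [0.1, -0.9, 0.3]
opening: 0.0853
grasp_force: 0.0
yellow [([220, 162, 7, 8, 41], [222.9, 165.6]), ([220, 235, 7, 9, 50], [222.7, 238.8])]
cork/orange [([212, 222, 32, 33, 444], [228.6, 237.5]), ([391, 243, 23, 3, 37], [402.3, 243.9])]
coaster c [227.7 237.9] cart base c [227.7 237.7]
dark ([216, 228, 23, 21, 174], [229.5, 237.6]) [0.4408 0.2262]
ptr top px 38 391 413 243.92105263157896
[[ 94  99  96  98  96  97  97  93  93  98  92  98  98  96  96  98  94  97  94  97  95  98  97  95  98  95  95  97  98]
 [ 97  96  94  95  96  97  97  95  97  95 101  96  97  97  96  96  97  97  98  96  97  99  97  98  93  96  96  97  96]
 [ 97  97  96  97  92  95  87  85  87  84  86  99 102 109 126 134 140 144 141 144 148 153 158 162 171 116  98  97  95]
 [ 97  97  80  67 138 174 177 177 175 180 181 183 183 180 184 186 186 185 185 183 182 185 184 183 184 134  99  98  97]
 [ 97  80  65  59 153 187 185 186 187 185 186 188 186 
[... 1269 characters left out ...]
 64  55 188 192  97  57  81  74  82 187 188 180 192 191 171 188 193 192 190 173 186 186 188  87  99  95]
 [ 96  96  65  64  60 188 188 101  33  49  43  57 166 165 165 185 185 184 183 186 187 182 184 184 185 185  78  96  97]
 [ 98  97  64  64  62 180 187 168 138 160 159 158 176 187 187 184 183 183 185 185 185 182 183 185 185 184 102  98  97]
 [ 96  97  67  65  57 176 188 190 191 188 188 185 186 187 187 184 184 184 184 182 184 183 187 186 185 186 108  96  96]
 [ 97  98  67  64  63 168 187 185 183 178 176 170 175 172 168 154 152 142 137 126 122 119 122 128 126 115  97  95  97]
 [ 99  96  86  84  90 101 103 101  91  82  81  90  88  97  96  99  98  98  97  98  97  94  96  96  99  97  94 100  97]]
```

Both cartridges are placed: cork shows all round C's foot, bbox 216–238 × 228–248 inside 212–244 × 222–254. Next: read the pointer from both views, go above the wheel with the gripper shut, aligned with the register (yaw about +2.7°).

```bash
cat > ptr.py <<'E'
from h import *
AX,YM=.4368,-.2495
def orange(c,x0,x1,y0,y1):
    h=cv2.cvtColor(c["frame"],cv2.COLOR_RGB2HSV).astype(int);m=np.zeros(h.shape[:2],bool)
    m[y0:y1,x0:x1]=((h[...,0]>3)&(h[...,0]<22)&(h[...,1]>70)&(h[...,2]>80))[y0:y1,x0:x1]
    ys,xs=np.where(m);return (len(xs),(xs.min()+xs.max())/2,xs.min(),xs.max(),ys.mean()) if len(xs) else (0,)
def ptr():
    t=robot.capture("top");s=robot.capture("scene")
    a=orange(t,378,425,215,258);b=orange(s,230,285,165,200);print("top",a,"scene",b)
    if a[0]>4:
        z=.06
        for i in range(10):
            p=onz(t,a[1],a[4],z)+[.001,.0026];sn=np.clip((p[0]-AX-(-.047)*(p[1]+.2395))/.026,-1,1);z=.045+.026*np.sqrt(1-sn*sn)
        print("top-only: p",p,"clicks %.2f"%((1.5+np.arcsin(sn))/.3))
    if a[0]>4 and b[0]>4:
        o1,d1=ray(t,a[1],a[4]);o2,d2=ray(s,b[1]-.9,b[4]-.4);o1=o1+[.001,.0026,0]
        k=np.linalg.lstsq(np.c_[d1,-d2],o2-o1,rcond=None)[0];P=o1+k[0]*d1;Q=o2+k[1]*d2
        print("tri",P.round(4),Q.round(4),"clicks %.2f"%((1.5+np.arctan2((P[0]+Q[0])/2-AX+.047*(P[1]+.2395),(P[2]+Q[2])/2-.045))/.3))
if __name__=="__main__":ptr()
E
python3 ptr.py; python3 -m jog '[{"tx":0,"ty":-15,"tz":0,"wx":0,"wy":0,"wz":0},{"tx":-5,"ty":-45,"tz":0,"wx":0,"wy":0,"wz":0},{"tx":-10,"ty":-80,"tz":0,"wx":0,"wy":0,"wz":0},{"tx":-20,"ty":-115,"tz":0,"wx":0,"wy":0,"wz":0},{"tx":-40,"ty":-145,"tz":0,"wx":0,"wy":0,"wz":4},{"tx":-65,"ty":-175,"tz":0,"wx":0,"wy":0,"wz":8},{"tx":-90,"ty":-205,"tz":0,"wx":0,"wy":0,"wz":12},{"tx":-110,"ty":-225,"tz":-10,"wx":0,"wy":0,"wz":15},{"tx":-114,"ty":-234,"tz":-40,"wx":0,"wy":0,"wz":15},{"tx":-114,"ty":-234,"tz":-75,"wx":0,"wy":0,"wz":15},{"tx":-114,"ty":-234,"tz":-99,"wx":0,"wy":0,"wz":15},{"tx":-114,"ty":-234,"tz":-99,"wx":0,"wy":0,"wz":15},{"tx":-114,"ty":-234,"tz":-99,"wx":0,"wy":0,"wz":15}]' 255 20; python3 ptr.py
```

```text
top (38, np.float64(402.0), np.int64(391), np.int64(413), np.float64(243.92105263157896)) scene (17, np.float64(260.0), np.int64(256), np.int64(264), np.float64(173.0))
top-only: p [ 0.4145 -0.2478] clicks 1.46
tri [ 0.4145 -0.248   0.0569] [ 0.4135 -0.2448  0.0563] clicks 1.31
time_s: 43.13
position: [0.4269, -0.1991, 0.1003]
eef_rot: [[-0.999, -0.051, -0.002], [-0.051, 0.999, 0.001], [0.002, 0.001, -1.0]]
force: [0.7, -0.0, 1.0]
opening: 0.0001
grasp_force: 0.0
top (0,) scene (17, np.float64(260.0), np.int64(256), np.int64(264), np.float64(173.0))
```

```bash
python3 -m jog '[{"tx":2,"ty":-5,"tz":-12,"wx":0,"wy":0,"wz":0},{"tx":2,"ty":-5,"tz":-23,"wx":0,"wy":0,"wz":0},{"tx":2,"ty":-5,"tz":-25,"wx":0,"wy":0,"wz":0},{"tx":2,"ty":-5,"tz":-25,"wx":0,"wy":0,"wz":0},{"tx":2,"ty":-5,"tz":-25,"wx":0,"wy":0,"wz":0}]' >/dev/null; python3 chk.py 2.5 && python3 -m jog '[{"tx":0,"ty":0,"tz":-1,"wx":0,"wy":0,"wz":0},{"tx":0,"ty":0,"tz":-1,"wx":0,"wy":0,"wz":0},{"tx":0,"ty":0,"tz":-1,"wx":0,"wy":0,"wz":0},{"tx":0,"ty":0,"tz":-1,"wx":0,"wy":0,"wz":0}]' >/dev/null && python3 chk.py 2.5 && python3 -m jog '[{"tx":0,"ty":0,"tz":-1,"wx":0,"wy":0,"wz":0},{"tx":0,"ty":0,"tz":-1,"wx":0,"wy":0,"wz":0},{"tx":0,"ty":0,"tz":-1,"wx":0,"wy":0,"wz":0},{"tx":0,"ty":0,"tz":-1,"wx":0,"wy":0,"wz":0}]' >/dev/null && python3 chk.py 2.5 && python3 -m jog '[{"tx":0,"ty":0,"tz":-1,"wx":0,"wy":0,"wz":0},{"tx":0,"ty":0,"tz":-1,"wx":0,"wy":0,"wz":0},{"tx":0,"ty":0,"tz":-1,"wx":0,"wy":0,"wz":0},{"tx":0,"ty":0,"tz":-1,"wx":0,"wy":0,"wz":0}]' >/dev/null && python3 chk.py 2.5 && python3 -m jog '[{"tx":0,"ty":0,"tz":-1,"wx":0,"wy":0,"wz":0},{"tx":0,"ty":0,"tz":-1,"wx":0,"wy":0,"wz":0},{"tx":0,"ty":0,"tz":-1,"wx":0,"wy":0,"wz":0},{"tx":0,"ty":0,"tz":-1,"wx":0,"wy":0,"wz":0}]' >/dev/null && python3 chk.py 2.5
```

```text
foot -42.0 xy [ 429.9 -205.2] F [0.1 0.4 0.4]
foot -43.9 xy [ 429.3 -205.2] F [0.2 0.4 1.4]
foot -45.2 xy [ 429.1 -205.2] F [-0.   0.4 -0.1]
foot -45.7 xy [ 429.7 -205.2] F [-0.  -0.1  7.9]
```

```bash
python3 -m jog '[{"tx":2,"ty":0,"tz":0,"wx":0,"wy":0,"wz":0},{"tx":4,"ty":0,"tz":0,"wx":0,"wy":0,"wz":0},{"tx":6,"ty":0,"tz":0,"wx":0,"wy":0,"wz":0},{"tx":8,"ty":0,"tz":0,"wx":0,"wy":0,"wz":0},{"tx":10,"ty":0.5,"tz":0,"wx":0,"wy":0,"wz":0}]'|sed -n 2,4p; python3 -m jog '[{"tx":2,"ty":0,"tz":0,"wx":0,"wy":0,"wz":0},{"tx":4,"ty":0,"tz":0,"wx":0,"wy":0,"wz":0},{"tx":6,"ty":0,"tz":0,"wx":0,"wy":0,"wz":0},{"tx":8,"ty":0.5,"tz":0,"wx":0,"wy":0,"wz":0},{"tx":8,"ty":0.5,"tz":0,"wx":0,"wy":0,"wz":0},{"tx":8,"ty":0.5,"tz":0,"wx":0,"wy":0,"wz":0}]'|sed -n 2,4p; python3 ptr.py; python3 -m jog '[{"tx":0,"ty":0,"tz":15,"wx":0,"wy":0,"wz":0},{"tx":-10,"ty":0,"tz":45,"wx":0,"wy":0,"wz":0},{"tx":-20,"ty":20,"tz":80,"wx":0,"wy":0,"wz":0},{"tx":-18,"ty":50,"tz":110,"wx":0,"wy":0,"wz":0},{"tx":-18,"ty":85,"tz":120,"wx":0,"wy":0,"wz":0},{"tx":-18,"ty":120,"tz":120,"wx":0,"wy":0,"wz":0},{"tx":-18,"ty":155,"tz":120,"wx":0,"wy":0,"wz":0},{"tx":-18,"ty":190,"tz":120,"wx":0,"wy":0,"wz":0},{"tx":-18,"ty":190,"tz":120,"wx":0,"wy":0,"wz":0},{"tx":-18,"ty":190,"tz":120,"wx":0,"wy":0,"wz":0}]'|sed -n 1,2p; python3 ptr.py
```

```text
position: [0.4396, -0.2048, 0.0729]
eef_rot: [[-0.999, -0.05, 0.001], [-0.05, 0.999, -0.0], [-0.001, -0.0, -1.0]]
force: [-1.3, -0.9, 9.3]
position: [0.4474, -0.2042, 0.0723]
eef_rot: [[-0.999, -0.05, 0.0], [-0.05, 0.999, -0.0], [-0.0, -0.0, -1.0]]
force: [1.7, -0.4, 1.9]
top (5, np.float64(382.0), np.int64(382), np.int64(382), np.float64(232.0)) scene (33, np.float64(255.0), np.int64(248), np.int64(262), np.float64(170.4848484848485))
top-only: p [ 0.4484 -0.1926] clicks 6.87
tri [ 0.4488 -0.1885  0.092 ] [ 0.4658 -0.237   0.0996] clicks 6.41
time_s: 46.5
position: [0.4288, -0.0128, 0.1922]
top (58, np.float64(403.0), np.int64(392), np.int64(414), np.float64(241.0)) scene (44, np.float64(257.0), np.int64(248), np.int64(266), np.float64(170.75))
top-only: p [ 0.4227 -0.2489] clicks 3.02
tri [ 0.4229 -0.2483  0.0697] [ 0.4233 -0.2498  0.07  ] clicks 3.28
```

```bash
python3 -m jog '[{"tx":0,"ty":-30,"tz":0,"wx":0,"wy":0,"wz":0},{"tx":0,"ty":-65,"tz":0,"wx":0,"wy":0,"wz":0},{"tx":0,"ty":-100,"tz":0,"wx":0,"wy":0,"wz":0},{"tx":0,"ty":-135,"tz":-5,"wx":0,"wy":0,"wz":0},{"tx":0,"ty":-170,"tz":-30,"wx":0,"wy":0,"wz":0},{"tx":0,"ty":-191,"tz":-60,"wx":0,"wy":0,"wz":0},{"tx":0,"ty":-191,"tz":-90,"wx":0,"wy":0,"wz":0},{"tx":0,"ty":-191,"tz":-110,"wx":0,"wy":0,"wz":0},{"tx":0,"ty":-191,"tz":-116,"wx":0,"wy":0,"wz":0},{"tx":0,"ty":-191,"tz":-118,"wx":0,"wy":0,"wz":0},{"tx":0,"ty":-191,"tz":-119,"wx":0,"wy":0,"wz":0},{"tx":0,"ty":-191,"tz":-120,"wx":0,"wy":0,"wz":0},{"tx":0,"ty":-191,"tz":-120,"wx":0,"wy":0,"wz":0}]'>/dev/null; python3 chk.py 20 && python3 -m jog '[{"tx":2,"ty":0,"tz":0,"wx":0,"wy":0,"wz":0},{"tx":4,"ty":0,"tz":0,"wx":0,"wy":0,"wz":0},{"tx":6,"ty":0,"tz":0,"wx":0,"wy":0,"wz":0},{"tx":8,"ty":0,"tz":0,"wx":0,"wy":0,"wz":0},{"tx":10,"ty":0.5,"tz":0,"wx":0,"wy":0,"wz":0},{"tx":12,"ty":0.5,"tz":0,"wx":0,"wy":0,"wz":0},{"tx":14,"ty":0.5,"tz":0,"wx":0,"wy":0,"wz":0},{"tx":14,"ty":0.5,"tz":0,"wx":0,"wy":0,"wz":0},{"tx":14,"ty":0.5,"tz":0,"wx":0,"wy":0,"wz":0}]'|sed -n 2,4p;  python3 -m jog '[{"tx":0,"ty":0,"tz":15,"wx":0,"wy":0,"wz":0},{"tx":-10,"ty":0,"tz":45,"wx":0,"wy":0,"wz":0},{"tx":-14,"ty":20,"tz":80,"wx":0,"wy":0,"wz":0},{"tx":-14,"ty":50,"tz":110,"wx":0,"wy":0,"wz":0},{"tx":-14,"ty":85,"tz":120,"wx":0,"wy":0,"wz":0},{"tx":-14,"ty":120,"tz":120,"wx":0,"wy":0,"wz":0},{"tx":-14,"ty":155,"tz":120,"wx":0,"wy":0,"wz":0},{"tx":-14,"ty":190,"tz":120,"wx":0,"wy":0,"wz":0},{"tx":-14,"ty":190,"tz":120,"wx":0,"wy":0,"wz":0},{"tx":-14,"ty":190,"tz":120,"wx":0,"wy":0,"wz":0}]'|sed -n 1,2p; python3 ptr.py
```

```text
foot -45.1 xy [ 429.9 -205.5] F [ 0.3  0.3 -0.2]
position: [0.4439, -0.2049, 0.0727]
eef_rot: [[-0.999, -0.05, 0.001], [-0.05, 0.999, -0.001], [-0.001, -0.001, -1.0]]
force: [1.9, -1.5, 5.8]
time_s: 49.27
position: [0.429, -0.0132, 0.1923]
top (52, np.float64(403.0), np.int64(392), np.int64(414), np.float64(237.94230769230768)) scene (50, np.float64(256.0), np.int64(247), np.int64(265), np.float64(171.24))
top-only: p [ 0.4311 -0.2484] clicks 4.21
tri [ 0.4312 -0.2478  0.0731] [ 0.4317 -0.2495  0.0735] clicks 4.33
```

Pointer is now about 4.2 clicks. Another stroke: start 4 mm farther on, shift 2 mm to +y to stay off the pointer bar, and settle before drawing.

```bash
python3 -m jog '[{"tx":0,"ty":-30,"tz":0,"wx":0,"wy":0,"wz":0},{"tx":0,"ty":-65,"tz":0,"wx":0,"wy":0,"wz":0},{"tx":0,"ty":-100,"tz":0,"wx":0,"wy":0,"wz":0},{"tx":2,"ty":-135,"tz":-5,"wx":0,"wy":0,"wz":0},{"tx":4,"ty":-170,"tz":-30,"wx":0,"wy":0,"wz":0},{"tx":4,"ty":-188,"tz":-60,"wx":0,"wy":0,"wz":0},{"tx":4,"ty":-188,"tz":-90,"wx":0,"wy":0,"wz":0},{"tx":4,"ty":-188,"tz":-110,"wx":0,"wy":0,"wz":0},{"tx":4,"ty":-188,"tz":-116,"wx":0,"wy":0,"wz":0},{"tx":4,"ty":-188,"tz":-118,"wx":0,"wy":0,"wz":0},{"tx":4,"ty":-188,"tz":-119,"wx":0,"wy":0,"wz":0},{"tx":4,"ty":-188,"tz":-120,"wx":0,"wy":0,"wz":0},{"tx":4,"ty":-188,"tz":-120,"wx":0,"wy":0,"wz":0},{"tx":4,"ty":-188,"tz":-120,"wx":0,"wy":0,"wz":0},{"tx":4,"ty":-188,"tz":-120,"wx":0,"wy":0,"wz":0}]'>/dev/null; python3 chk.py 20 && python3 -m jog '[{"tx":2,"ty":0,"tz":0,"wx":0,"wy":0,"wz":0},{"tx":4,"ty":0,"tz":0,"wx":0,"wy":0,"wz":0},{"tx":6,"ty":0,"tz":0,"wx":0,"wy":0,"wz":0},{"tx":8,"ty":0,"tz":0,"wx":0,"wy":0,"wz":0},{"tx":10,"ty":0.5,"tz":0,"wx":0,"wy":0,"wz":0},{"tx":12,"ty":0.5,"tz":0,"wx":0,"wy":0,"wz":0},{"tx":12,"ty":0.5,"tz":0,"wx":0,"wy":0,"wz":0},{"tx":12,"ty":0.5,"tz":0,"wx":0,"wy":0,"wz":0}]'|sed -n 2,4p;  python3 -m jog '[{"tx":0,"ty":0,"tz":15,"wx":0,"wy":0,"wz":0},{"tx":-10,"ty":0,"tz":45,"wx":0,"wy":0,"wz":0},{"tx":-12,"ty":20,"tz":80,"wx":0,"wy":0,"wz":0},{"tx":-12,"ty":50,"tz":110,"wx":0,"wy":0,"wz":0},{"tx":-12,"ty":85,"tz":120,"wx":0,"wy":0,"wz":0},{"tx":-12,"ty":120,"tz":120,"wx":0,"wy":0,"wz":0},{"tx":-12,"ty":155,"tz":120,"wx":0,"wy":0,"wz":0},{"tx":-12,"ty":190,"tz":120,"wx":0,"wy":0,"wz":0},{"tx":-12,"ty":190,"tz":120,"wx":0,"wy":0,"wz":0},{"tx":-12,"ty":190,"tz":120,"wx":0,"wy":0,"wz":0}]'|sed -n 1,2p; python3 ptr.py
```

```text
foot -45.5 xy [ 433.6 -202.8] F [ 0.9 -0.3  1.9]
position: [0.4457, -0.2023, 0.0725]
eef_rot: [[-0.999, -0.05, 0.001], [-0.05, 0.999, -0.0], [-0.001, -0.0, -1.0]]
force: [2.7, -0.2, 3.7]
time_s: 52.12
position: [0.4329, -0.0107, 0.1922]
top (45, np.float64(402.5), np.int64(391), np.int64(414), np.float64(233.53333333333333)) scene (47, np.float64(254.5), np.int64(245), np.int64(264), np.float64(173.31914893617022))
top-only: p [ 0.443  -0.2475] clicks 5.75
tri [ 0.4431 -0.2469  0.0729] [ 0.4439 -0.2497  0.0735] clicks 5.74
```

```bash
python3 - <<'E'
from h import *
t=robot.capture("top");g=t["frame"].astype(int);g0=cv2.imread("pics/top0.png")[:,:,::-1].astype(int)
np.set_printoptions(linewidth=200)
for n,f in(("now",g),("start",g0)):
    print(n)
    for r in range(224,250): print(r,f[r,398:420].mean(-1).astype(int), "R-B",(f[r,394:400,0]-f[r,394:400,2]).mean().round(0))
for z in(.065,.068,.071,.074):print(z,proj(t,[.4363+.0004,-.2521,z]),proj(t,[.4363,-.2521+.012,z]))
E
```

```text
now
224 [179 181 179 180 180 181 181 180 180 179 180 181 182 182 180 181 182 182 181 185 161  97] R-B 12.0
225 [178 180 179 179 180 181 182 180 180 182 180 182 183 182 182 182 183 182 180 183 174  97] R-B 12.0
226 [179 180 177 180 182 181 180 172 186 186 189 166 166 179 158 156 157 162 166 182 175  99] R-B 13.0
227 [181 178 162 140 140 141 144 130 142 140 141 116 130 150 124 124 101 110 107 150 168  98] R-B 13.0
228 [180 180 125  50  58  62  59  58  23  30  30 137 149 125 124 124 139 113  66  81 164  86] R-B 14.0
229 [181 181 103  18  30  33  28  32  27  27  28 121 121  91  93  91 120 104  85  34 149  76] R-B 13.0
230 [182 155 117  25  20  34  33  34  33  33  33  64 140 142 113 113 113 117 115  35 122  77] R-B 12.0
231 [182 126 125  20  27  36  39  36  38  36  27  58 124 126 103  98 101  93  94  40 110  95] R-B 12.0
232 [181 127 127  24  29  41  43  37  39  59  57  58 133 114 114 112 134 152 133  85  99  98] R-B 12.0
233 [167 136 134 100 101 101 102 102 102 104 104  95 142 124 123 122 127 140 124  77  68  94] R-B 62.0
234 [135 122 124  93  92 105  99 100 105 103 105 123 116 108 107 1
[... 3702 characters left out ...]
147 146 132 157 181 182 182 180 180 164] R-B 67.0
245 [164 166 165 164 164 163 163 164 167 170 169 169 169 167 166 174 180 182 180 179 181 166] R-B 69.0
246 [179 179 180 180 181 177 178 178 181 181 180 179 178 179 177 179 181 181 181 179 180 171] R-B 15.0
247 [179 179 179 180 180 180 179 178 180 181 181 179 179 178 178 179 181 179 179 178 179 173] R-B 12.0
248 [179 179 179 179 179 180 179 179 180 179 179 179 177 177 177 180 179 180 179 181 181 174] R-B 12.0
249 [177 176 178 179 179 178 177 180 179 178 177 179 179 178 180 178 179 178 180 178 179 177] R-B 13.0
0.065 [402.9 235.4] [398.5 235.7]
0.068 [403.1 235.5] [398.7 235.7]
0.071 [403.4 235.5] [398.9 235.7]
0.074 [403.6 235.5] [399.2 235.8]
```

The fixed mark 5 is at row 235.4, column 406. The pointer is 1.98 px beyond it, so it reads about 5.68 clicks. One more stroke of 2.7 mm.

```bash
python3 -m jog '[{"tx":0,"ty":-30,"tz":0,"wx":0,"wy":0,"wz":0},{"tx":0,"ty":-65,"tz":0,"wx":0,"wy":0,"wz":0},{"tx":0,"ty":-100,"tz":0,"wx":0,"wy":0,"wz":0},{"tx":2,"ty":-135,"tz":-5,"wx":0,"wy":0,"wz":0},{"tx":4,"ty":-170,"tz":-30,"wx":0,"wy":0,"wz":0},{"tx":4,"ty":-190,"tz":-60,"wx":0,"wy":0,"wz":0},{"tx":4,"ty":-190,"tz":-90,"wx":0,"wy":0,"wz":0},{"tx":4,"ty":-190,"tz":-110,"wx":0,"wy":0,"wz":0},{"tx":4,"ty":-190,"tz":-115,"wx":0,"wy":0,"wz":0},{"tx":4,"ty":-190,"tz":-115,"wx":0,"wy":0,"wz":0},{"tx":4,"ty":-190,"tz":-115,"wx":0,"wy":0,"wz":0},{"tx":4,"ty":-190,"tz":-118,"wx":0,"wy":0,"wz":0},{"tx":4,"ty":-190,"tz":-119,"wx":0,"wy":0,"wz":0},{"tx":4,"ty":-190,"tz":-120,"wx":0,"wy":0,"wz":0},{"tx":4,"ty":-190,"tz":-120,"wx":0,"wy":0,"wz":0},{"tx":4,"ty":-190,"tz":-120,"wx":0,"wy":0,"wz":0},{"tx":4,"ty":-190,"tz":-120,"wx":0,"wy":0,"wz":0}]'>/dev/null; python3 chk.py 20 && python3 -m jog '[{"tx":1,"ty":0,"tz":0,"wx":0,"wy":0,"wz":0},{"tx":2,"ty":0,"tz":0,"wx":0,"wy":0,"wz":0},{"tx":2.7,"ty":0,"tz":0,"wx":0,"wy":0,"wz":0},{"tx":2.7,"ty":0,"tz":0,"wx":0,"wy":0,"wz":0},{"tx":2.7,"ty":0,"tz":0,"wx":0,"wy":0,"wz":0},{"tx":2.7,"ty":0,"tz":0,"wx":0,"wy":0,"wz":0}]'|sed -n 2,4p;  python3 -m jog '[{"tx":0,"ty":0,"tz":15,"wx":0,"wy":0,"wz":0},{"tx":-5,"ty":0,"tz":45,"wx":0,"wy":0,"wz":0},{"tx":-7,"ty":20,"tz":80,"wx":0,"wy":0,"wz":0},{"tx":-7,"ty":50,"tz":110,"wx":0,"wy":0,"wz":0},{"tx":-7,"ty":85,"tz":120,"wx":0,"wy":0,"wz":0},{"tx":-7,"ty":120,"tz":120,"wx":0,"wy":0,"wz":0},{"tx":-7,"ty":155,"tz":120,"wx":0,"wy":0,"wz":0},{"tx":-7,"ty":190,"tz":120,"wx":0,"wy":0,"wz":0},{"tx":-7,"ty":190,"tz":120,"wx":0,"wy":0,"wz":0},{"tx":-7,"ty":190,"tz":120,"wx":0,"wy":0,"wz":0}]'|sed -n 1,2p; python3 ptr.py; python3 - <<'E'
from h import *
t=robot.capture("top");f=t["frame"].astype(int);e=np.clip((f[226:245,394:400,0]-f[226:245,394:400,2]).mean(1)-13,0,None)
r=(e*np.arange(226,245)).sum()/e.sum();a=np.arcsin((235.82-r)*2.70/26.5);print(r,"clicks %.2f"%((1.5+a)/.3))
h=cv2.cvtColor(t["frame"],cv2.COLOR_RGB2HSV).astype(int);m=(h[...,0]>24)&(h[...,0]<36)&(h[...,1]>120);m[:140]=0;m[270:]=0;m[:,:200]=0;m[:,430:]=0;print(blobs(m))
s=robot.capture("scene");s0=cv2.imread("pics/scene0.png")[:,:,::-1]
for n,(x0,x1,y0,y1) in dict(A=(385,420,235,270),stick=(300,322,148,190),bottles=(478,515,190,268),spat=(165,196,160,220)).items(): print(n,cv2.absdiff(s["frame"],s0)[y0:y1,x0:x1].mean().round(1))
E
```

```text
foot -45.6 xy [ 437.7 -202.3] F [0.1 0.2 6.9]
position: [0.4403, -0.2022, 0.0728]
eef_rot: [[-0.999, -0.05, 0.001], [-0.05, 0.999, -0.0], [-0.001, -0.0, -1.0]]
force: [-0.7, -0.1, 6.3]
time_s: 55.02
position: [0.4327, -0.0107, 0.1924]
top (48, np.float64(403.0), np.int64(392), np.int64(414), np.float64(232.77083333333334)) scene (52, np.float64(254.5), np.int64(245), np.int64(264), np.float64(173.78846153846155))
top-only: p [ 0.445 -0.249] clicks 6.01
tri [ 0.4451 -0.2484  0.0726] [ 0.4453 -0.2492  0.0727] clicks 5.94
232.94887892376684 clicks 5.99
[([220, 162, 7, 8, 42], [222.9, 165.5]), ([220, 235, 7, 9, 51], [222.8, 238.9])]
A 0.7
stick 2.3
bottles 0.4
spat 0.3
```

The wheel reads 5.94–6.01 clicks. I move clear and check B and the dipstick before handing in.

```bash
python3 -m jog '[{"tx":10,"ty":0,"tz":30,"wx":0,"wy":0,"wz":0},{"tx":10,"ty":-20,"tz":60,"wx":0,"wy":0,"wz":0},{"tx":10,"ty":-55,"tz":70,"wx":0,"wy":0,"wz":0},{"tx":10,"ty":-90,"tz":70,"wx":0,"wy":0,"wz":0},{"tx":10,"ty":-125,"tz":70,"wx":0,"wy":0,"wz":0},{"tx":10,"ty":-160,"tz":70,"wx":0,"wy":0,"wz":0},{"tx":10,"ty":-195,"tz":70,"wx":0,"wy":0,"wz":0},{"tx":10,"ty":-230,"tz":70,"wx":0,"wy":0,"wz":0},{"tx":10,"ty":-265,"tz":70,"wx":0,"wy":0,"wz":0},{"tx":10,"ty":-265,"tz":70,"wx":0,"wy":0,"wz":0},{"tx":10,"ty":-265,"tz":70,"wx":0,"wy":0,"wz":0}]'|head -2; python3 - <<'E'
from h import *
t=robot.capture("top")
h=cv2.cvtColor(t["frame"],cv2.COLOR_RGB2HSV).astype(int);m=(h[...,0]>24)&(h[...,0]<36)&(h[...,1]>120);m[:140]=0;m[270:]=0;m[:,:200]=0;m[:,430:]=0;print(blobs(m))
print("tray cart rim expected",proj(t,[.4248,.0838,.094]))
g=t["frame"].mean(2);g0=cv2.imread("pics/top0.png").mean(2)
for n,f in(("now",g),("start",g0)):
    ys,xs=np.where(f[230:247,328:349]<70);print(n,"handle",len(xs),xs.mean()+328,ys.mean()+230)
s=robot.capture("scene");f=s["frame"].mean(2);f0=cv2.imread("pics/scene0.png").mean(2)
for n,k in(("now",f),("start",f0)):
    ys,xs=np.where(k[146:172,300:320]<35);print(n,"scene handle",len(xs),xs.mean()+300,ys.min()+146,ys.max()+146)
E
```

```text
time_s: 56.13
position: [0.4419, -0.2795, 0.2617]
[([220, 162, 7, 8, 41], [222.9, 165.6]), ([220, 235, 7, 9, 51], [222.8, 238.9]), ([275, 238, 8, 10, 59], [278.5, 242.6])]
tray cart rim expected [278.3 243.2]
now handle 26 338.65384615384613 239.1153846153846
start handle 44 339.70454545454544 238.86363636363637
now scene handle 51 309.3529411764706 154 165
start scene handle 58 309.0689655172414 154 165
```

```bash
python3 -c "
from workcell import robot
print(robot.close_job())"
```

```text
the job is handed in; nothing more can be done
None
```

The job is handed in, and the one doubtful call is which cartridge was fullest: left to right, the three showed about 67.9, 56.3 and 68.1 mm of shaft, so the middle one went in the tray, the right one on the coaster (fuller than the left by only about 0.15 mm), the thumbwheel stands at about 6 clicks, and the dipstick is back in its stand; the middle one got knocked aside after its reading, so my second check pass missed it and its first reading stands.

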